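# Booking in a fired batch at the pottery

### The arm

A 7-joint arm with a two-finger parallel gripper is mounted at the origin on the work surface. World frame = base frame: x ahead of the robot, y to its left, z up, the work surface at z = 0. Lengths are in mm, angles in degrees, forces in N, time in s.
With the tool pointing down it reaches from about 425 to 875 mm from the base axis. Payload 8.4 kg.
Tool frame: the origin (TCP) lies at the very end of the fingers, on their centre line; the grasp point (between the pads) lies 19 mm behind it; y points along the fingers, x is the direction in which the jaws open and shut, and the axes are right-handed (so a half turn about y gives the same grasp; the last joint's range is limited). The gripper opens to 85 mm and grips with 20 to 120 N. Pads are 22 mm wide; open, the fingers measure 114 mm over their backs; the gripper's body (76 mm by 85 mm) begins 54 mm behind the grasp point. The pads swing forward as they close: fully open they stand 13 mm farther back than shut.
Start: joints at [61.18, 19.091, 2.286, 83.961, -0.768, 76.965, -3.352], TCP at [255.371, -597.704, 231.308] pointing down, gripper open.
Joint ranges: [-147.57, 147.57], [-21.85, 119.76], [-74.77, 79.35], [14.55, 137.4], [-85.83, 265.84], [4.83, 119.75], [-152.11, 152.11]. Speed limits (degrees/s): [127.2, 127.2, 159.86, 159.86, 180, 180, 180].

### API

Orientations are given as [roll, pitch, yaw] about the fixed x, y, z axes, in that order (R = Rz(yaw) Ry(pitch) Rx(roll)).
In Python, from station import bot gives the robot as it stands. The module is installed in compiled form; this text tells all that it offers.
- The arm moves only by the tool apply_moves, never from a script. Its arguments are lists of equal length, an entry for each row: "twist": the turn, a rotation vector about the tool's x, y, z scaled (see below), a list of three; "offset": the shift along the tool's x, y, z scaled (see below), a list of three; "gripper": the opening, from 0 (shut) to 1 (fully open). In form: {"twist": [[rx, ry, rz], ...], "offset": [[tx, ty, tz], ...], "gripper": [gripper, ...]}. A call has 1 to 20 rows; each row shifts and turns the pose as measured when the row begins, along the tool's axes as they then stand; what a row does not reach is not made up. The controller multiplies each number of a shift by 100 mm and each number of a turn by 30 degrees. A row lasts 1/8 s, in which the tool goes at most 62.5 mm and 10.7 degrees, less where a joint would pass 70% of its speed; a pose out of reach is approached as far as the arm can. A call with a number of a shift or a turn outside -1 to 1 is refused whole. A call with a gripper value outside its range is refused whole. The fingers move at their own pace and stop on an object; "newtons" is the grip in N (left out, the last holds). Time passes only in rows, so rows that do not move let the fingers close. It gives the time, the measured TCP pose, the force and the opening at its end, in the units of the state.
- bot.get_state(): the state, without advancing time (a new reading comes with each control period).
- bot.camera(name): name is "side" or "top" or "wrist"; returns the picture (420x560x3 uint8, red, green, blue); there is no depth.
- bot.calibration(name): a dict with "vfov" (degrees; the focal length in pixels is half the picture's height over the tangent of half this angle, whatever the lens; pixels are square), "cx", "cy" (the principal point, pixels), "k1" (the pictures are not rectified: a ray, as slopes to the right and down, at radius r is drawn at 1 + k1 r^2 times it, then the intrinsics apply), "eye" and "orientation" of the camera in the world. Camera axes: x right, y up, looking along -z (the intrinsics and any distortion apply to the point x, -y, -z); pixel columns grow to the right and rows downward; lengths in mm; the calibration is good to about 2 mm. A picture is of the moment at which its call begins: read the wrist's pose just before it. calibration takes no time and is no camera call; for the wrist camera it gives the pose at the moment of the call.
- bot.sign_off(): hands the job in, once; it reports no verdict.
The state is a dict: "time": time; "qpos": joint angles; "joint_vel": joint speeds; "joint_torque": joint torques, N m; "ee_pos": TCP position; "tool_rot": TCP orientation; "wrist_force": force on the tool from outside, world axes, zero at the start; "wrist_torque": the same for the moment, N m; "grip_width": finger opening in mm.
Only numpy, scipy, OpenCV 4.12 (cv2) and the standard library are available. Lean on these libraries where they do the work, as an engineer would, in place of code of your own. Each camera call takes 0.05 s, during which the arm holds its last target.

### The job

Book in the fired batch: slide the gauge's orange-tabbed jaw shut on the lid until the lid pushes the spring anvil back about 5 mm, hold it there for a second, then slide the jaw back fully open. Lift every pot off the kiln stand by its hoop handle and set it down upright, well on the ware board beside it, and turn each glaze jar so that it stands in the middle of a blue disc with its white stripe squarely facing the scanner's window. The lid stays on the gauge bed; leave the kiln props and the labelled tin where they are.

Things in the scene. Friction and masses are not known exactly. Their poses are not given: they have to be found in the camera images.
- stand: kiln stand: grey-white kiln slab 150 x 370 x 20 mm on three bricks; its top is 50 mm above the table. Origin: centre of its underside at table height; x across, y along its length
- board: pale wooden ware board, 150 x 370 mm, 15 mm thick, flat on the table beside the kiln stand (nearer or farther than it). Origin: centre of its underside; y along its length
- gauge: green gauge, fixed: bed 260 x 110 mm, 20 mm high, jaws along its x. At the +x end stands a steel spring anvil, its face at x = +70 mm when at rest; at the -x side the sliding jaw, its face at x = -(joint jaw). Jaws are 70 mm wide, tops 50 mm above the table. Origin: on the table under the bed's centre line
- jaw (a joint): position of the sliding jaw in m: 0 is fully shut (gap 70 mm), grows as it slides towards the gauge's -x, 0.070 is fully open (gap 140 mm); friction about 1.5 N, stays where left
- jaw_tab (a point): top centre of the orange finger tab on the sliding jaw, 100 mm above the table. Tab: 16 mm along the gauge's x, 30 mm across, 50 mm tall
- anvil (a joint): how far the spring anvil is pushed back in m, 0 at rest, 0.012 at its stop; about 1 N per mm
- lid: fired reddish clay lid, disc of 80 mm diameter and 10 mm thick with a knob (26 mm wide, top 34 mm above the underside), lying loose on the gauge bed between jaw and anvil. Origin: centre of its underside
- scanner: grey area 235 x 240 mm marked flush on the table, with two blue discs, and along its +x edge a black scanner block 70 mm tall with a red window facing the area's -x. Origin: at table height in the middle of the area's width, 115 mm from its -x edge; the stripe must point along its +x
- disc0 (a point): centre of a blue disc (72 mm diameter) on the scanner's grey area (the pad), at table height, 117 mm from the scanner window; the pad's -y side
- disc1 (a point): the same for the other blue disc, on the pad's +y side
- pot0: reddish clay pot (may be absent), 80 mm wide, rim 65 mm high, with a rigid hoop handle over it along its own y. At the hoop's top a wooden grip, 14 mm wide along the pot's x, 46 mm along y, from 108 to 122 mm above the pot's underside, centred over it. Base 76 mm wide. 0.25 to 0.5 kg. Origin: centre of its underside, z up
- pot1: dark brown pot (may be absent), 80 mm wide, rim 65 mm high, with a rigid hoop handle over it along its own y. At the hoop's top a wooden grip, 14 mm wide along the pot's x, 46 mm along y, from 108 to 122 mm above the pot's underside, centred over it. Base 76 mm wide. 0.25 to 0.5 kg. Origin: centre of its underside, z up
- pot2: sand-coloured pot (may be absent), 80 mm wide, rim 65 mm high, with a rigid hoop handle over it along its own y. At the hoop's top a wooden grip, 14 mm wide along the pot's x, 46 mm along y, from 108 to 122 mm above the pot's underside, centred over it. Base 76 mm wide. 0.25 to 0.5 kg. Origin: centre of its underside, z up
- jar0: closed glaze jar, blue with black cap, plain cylinder 56 mm diameter, 60 mm high, with a white stripe 12 mm wide down one side and from there to the centre of the cap. Origin: centre of its underside; the stripe is on its +x side
- stripe0 (a point): point on the white stripe of jar0, 28 mm from its axis, 30 mm above its underside
- jar1: closed glaze jar, green with black cap, plain cylinder 56 mm diameter, 60 mm high, with a white stripe 12 mm wide down one side and from there to the centre of the cap. Origin: centre of its underside; the stripe is on its +x side
- stripe1 (a point): point on the white stripe of jar1, 28 mm from its axis, 30 mm above its underside
- prop_a: bystander: kiln prop, grey-white cylinder 40 mm wide, 60 mm high. To be left where it is
- prop_b: bystander: kiln prop, grey-white cylinder 40 mm wide, 50 mm high. To be left where it is
- tin: bystander: tin with a paper label, 66 mm wide, 90 mm high. To be left where it is
Not all that is in view belongs to the job. Leave any green or yellow look-alike of the pot1 alone.

How it is judged:
By the outcome, as a careful person would: the job done as asked, in the order asked, and still so for the second after the job is handed in, with the robot touching nothing.
Of pot0, pot1, pot2 only 2 to 3 are there at a start; the rules pass over those that are not, and their reading is None.
At some moment in a run one of pot0, pot1, pot2, jar0, jar1 may be knocked a few centimetres aside while the robot is not near it.
Once in a run the grip may slacken for a moment while it holds something.
It also fails if it takes over 208 s, if anything falls off the work surface, if the arm or the gripper's body presses on something with over 40 N, if the wrist force passes 120 N, or if a joint passes its speed limit or range.

## Working session

There is one attempt and no reset: what is moved stays moved. The work goes in short steps, Python scripts to look and compute and a tool call to move; the robot and the scene stay as the last step left them, time stands still between calls to the robot, and variables do not carry over. Pictures are saved under pics/ and viewed, and the job is handed in when it is done.

Besides the shell and the picture viewer there is one more tool, called in YAML: its name, and indented under it one key for each argument. apply_moves: Moves the arm, as the interface text tells. Its arguments: {"type":"object","properties":{"twist":{"type":"array"},"offset":{"type":"array"},"gripper":{"type":"array"},"newtons":{"type":"number"}},"required":["twist","offset","gripper"]}

```bash
mkdir -p pics; cat > h.py <<'E'
import numpy as np, cv2
from scipy.spatial.transform import Rotation as R
from station import bot
def snap(n,f):
    c=bot.calibration(n); im=bot.camera(n); cv2.imwrite('pics/'+f,im[:,:,::-1]); return c,im
E
python3 - <<'E'
from h import *
s=bot.get_state(); print(s)
for n in ['side','top','wrist']:
    c,im=snap(n,n+'0.png'); print(n,c)
E
```

```text
{'time': 0.0, 'qpos': array([61.17847982, 19.13339484,  2.28526761, 84.01200505, -0.76920512,
       76.96467601, -3.35138566]), 'joint_vel': array([-0.06612317, -0.01022815,  0.01206626, -0.10925908,  0.02027484,
       -0.00683046,  0.01481601]), 'joint_torque': array([ 1.24408976e-03, -6.58545327e+01,  1.36658326e+00, -4.05566168e+01,
        1.68774807e-02,  1.25507684e-02,  5.50478421e-05]), 'ee_pos': array([ 255.20747323, -597.30374643,  230.39487373]), 'tool_rot': array([-90.00531106,   0.09467369, -66.86376303]), 'wrist_force': array([-0.65859366, -0.05032795, -0.36091891]), 'wrist_torque': array([-0.05614254, -0.04622331, -0.03876376]), 'grip_width': 85.55884453124459}
side {'vfov': 51.40962864122664, 'cx': 279.24359764599365, 'cy': 209.34220364203523, 'k1': 0.0035401606969293264, 'eye': array([-217.67591492,  778.95904334,  826.09180702]), 'orientation': array([  56.1028238 ,    0.1684011 , -136.39507905])}
top {'vfov': 52.28006131602192, 'cx': 274.48693430386305, 'cy': 213.45685345267756, 'k1': -0.10747795436127862, 'eye': array([ 448.88134729,  -30.25068621, 1067.14202262]), 'orientation': array([  6.59855122,   1.1343985 , -88.4508991 ])}
wrist {'vfov': 67.23901672139482, 'cx': 280.99612471694974, 'cy': 212.087623433551, 'k1': -0.051051016455838025, 'eye': array([ 327.82500667, -566.68810136,  372.65307669]), 'orientation': array([-1.78351664e+01, -2.97260524e-02, -6.68394858e+01])}
```

View pics/top0.png

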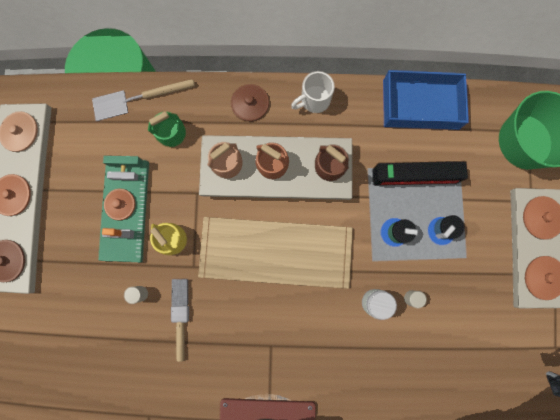

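View pics/side0.png

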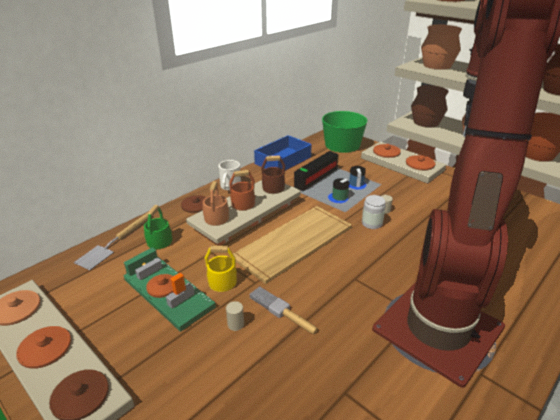

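View pics/wrist0.png

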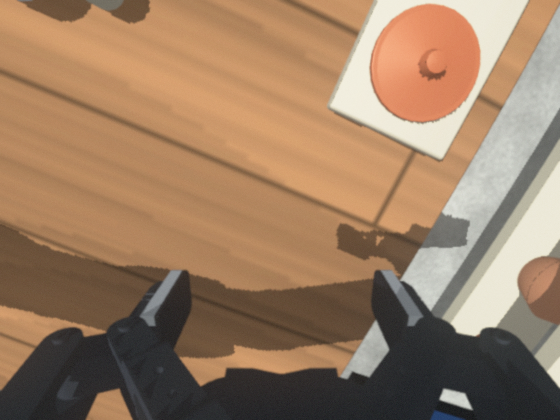

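The top view has +x up and +y left. Candidates (top px):
- **Pots on the stand:** (225,160), (271,160) and (332,162). The green (168,130) and yellow (168,238) ones are look-alikes.
- **Jars on the pad:** (403,232) and (452,228).
- **Lid:** (119,204) on the green gauge. The other lids, at (250,102), on the left rack and on the right rack, are not for the job.
- **Bystanders:** tin (380,305), props (136,295) and (417,300).

Next, close crops.

```bash
cat >> h.py <<'E'
def ray(c,u,v):
    f=210/np.tan(np.radians(c['vfov'])/2)
    d=np.array([(u-c['cx'])/f,(v-c['cy'])/f]); r0=np.hypot(*d); r=r0
    for _ in range(20): r=r0/(1+c['k1']*r*r)
    d=d*(r/r0 if r0>0 else 1)
    M=R.from_euler('xyz',c['orientation'],degrees=True)
    return c['eye'],M.apply([d[0],-d[1],-1])
def plane(c,u,v,z):
    e,d=ray(c,u,v); return e+d*(z-e[2])/d[2]
def proj(c,P):
    f=210/np.tan(np.radians(c['vfov'])/2)
    M=R.from_euler('xyz',c['orientation'],degrees=True)
    q=M.inv().apply(np.array(P)-c['eye']); s=np.array([q[0],-q[1]])/-q[2]
    s=s*(1+c['k1']*(s@s)); return s*f+[c['cx'],c['cy']]
E
python3 - <<'E'
from h import *
im=cv2.imread('pics/top0.png')
a=im[125:215,190:360]; cv2.imwrite('pics/c1.png',cv2.resize(a,None,fx=4.5,fy=4.5,interpolation=cv2.INTER_CUBIC))
a=im[145:270,90:200]; b=im[155:270,360:475]
cv2.imwrite('pics/c2.png',np.hstack([cv2.resize(a,(400,455),interpolation=cv2.INTER_CUBIC),cv2.resize(b,(400,455)if 0 else (400,455),interpolation=cv2.INTER_CUBIC)]))
E
```

```text
(no output)
```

View pics/c1.png

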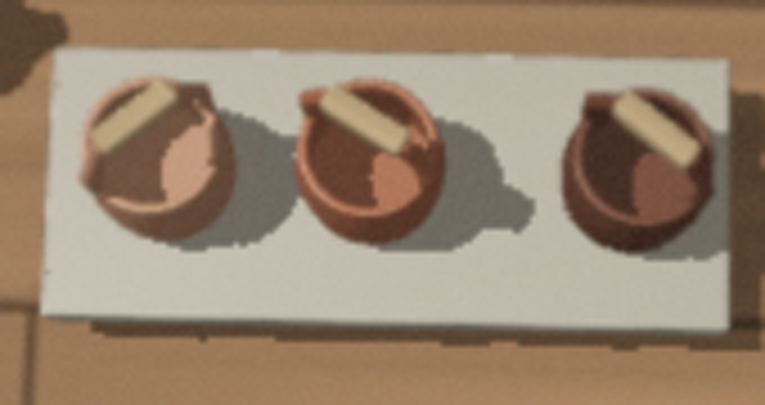

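View pics/c2.png

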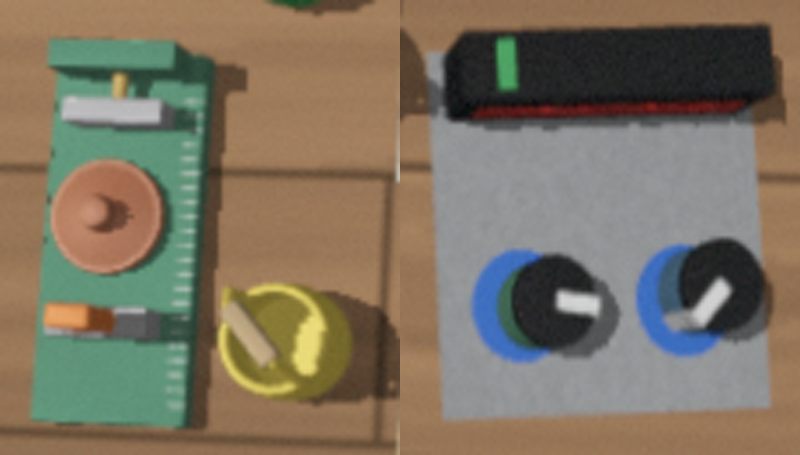

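The crops show three pots on the slab. Their grips in crop c1 are at (135,115), (365,120) and (655,130). The gauge has its orange tab at the lower end, and yellow look-alike is close to it. The jars sit partly on the discs, with the stripe of the green one pointing right and of the blue one pointing down-left. Now measuring.

```bash
cat > meas.py <<'E'
from h import *
def blob(mask,minA=20):
    n,l,st,ce=cv2.connectedComponentsWithStats(mask.astype(np.uint8))
    return [(st[i,4],ce[i],l==i) for i in range(1,n) if st[i,4]>=minA]
if __name__=='__main__':
    c=bot.calibration('top'); im=cv2.imread('pics/top0.png'); hsv=cv2.cvtColor(im,cv2.COLOR_BGR2HSV).astype(int)
    H,S,V=hsv[...,0],hsv[...,1],hsv[...,2]
    def corners(m,z,nm):
        cs,_=cv2.findContours(m.astype(np.uint8),cv2.RETR_EXTERNAL,cv2.CHAIN_APPROX_NONE); k=max(cs,key=cv2.contourArea)
        pts=np.array([plane(c,*p[0],z)[:2] for p in k],np.float32); r=cv2.minAreaRect(pts); print(nm,r)
        return r
    roi=np.zeros(H.shape,bool)
    def box(x0,y0,x1,y1):
        m=np.zeros(H.shape,bool); m[y0:y1,x0:x1]=1; return m
    corners((S<60)&(V>120)&box(190,130,360,205),50,'stand')
    corners((H>60)&(H<90)&(S>60)&box(90,150,160,270),20,'gauge')
    corners((S<50)&(V>70)&box(365,150,475,265),0,'pad')
    for a,ce,m in blob((H>3)&(H<14)&(S>180)&(V>150)&box(95,220,140,245)): print('tab',a,ce,plane(c,*ce,100)); 
    for a,ce,m in blob((H>100)&(H<125)&(S>120)&box(370,210,475,255)): print('blue',a,ce,plane(c,*ce,0))
    print('wood',hsv[285,250],hsv[240,275],'grip',hsv[150,222],hsv[151,271],hsv[154,336])
    for (u,v) in [(102.7+0,0)]: pass
    for nm,b in [('L',(205,138,245,165)),('M',(255,138,292,165)),('R',(318,140,352,170))]:
        for a,ce,m in blob((H>12)&(H<28)&(S>50)&(V>120)&box(*b),15):
            ys,xs=np.nonzero(m); P=np.array([plane(c,x,y,170)[:2] for x,y in zip(xs,ys)],np.float32)
            print(nm,a,ce,cv2.minAreaRect(P))
    print('board',[plane(c,u,v,15).round(1) for u,v in [(201,218),(353,226),(350,287),(199,279)]])
    print('lid',plane(c,119,205,30),'yellow rim',plane(c,168,238,65))
    # jar caps
    for nm,(u,v) in dict(L=(360+153/3.478,155+302/3.957),R=(360+322/3.478,155+287/3.957)).items(): print(nm,plane(c,u,v,60))
    for nm,(u,v) in dict(Lstripe=(360+200/3.478,155+308/3.957),Rs=(360+295/3.478,155+318/3.957)).items(): print(nm,plane(c,u,v,60))
    for nm,(u,v) in dict(Ld=(360+120/3.478,155+305/3.957),Rd=(360+285/3.478,155+300/3.957)).items(): print(nm,plane(c,u,v,0))
    print('win',plane(c,360+70/3.478,155+118/3.957,0),plane(c,360+350/3.478,155+115/3.957,0))
E
python3 meas.py
```

```text
stand ((681.860595703125, -5.48883056640625), (149.81092834472656, 368.29766845703125), 0.14406253397464752)
gauge ((574.5531005859375, 376.3684997558594), (267.08465576171875, 118.03408813476562), 0.6029903292655945)
pad ((582.8743896484375, -365.12750244140625), (234.88626098632812, 240.98922729492188), 2.903550386428833)
blue 243 [436.62139918 232.81481481] [ 532.76445078 -415.57283359    0.        ]
blue 242 [388.60743802 231.51239669] [ 533.28935101 -292.90624567    0.        ]
wood [ 14 110 146] [ 18  77 196] grip [ 18  82 186] [ 18  80 189] [ 19  81 189]
L 183 [218.09289617 150.10382514] ((688.3389892578125, 119.25645446777344), (23.984312057495117, 62.838436126708984), 40.11049270629883)
M 148 [270.51351351 151.10810811] ((687.911376953125, 3.484130859375), (49.39738845825195, 16.73564338684082), 54.520362854003906)
R 156 [335.08974359 153.06410256] ((687.0377197265625, -136.96519470214844), (45.81782531738281, 20.329710006713867), 46.51042938232422)
board [array([554.1, 176.5,  15. ]), array([ 543.7, -200.7,   15. ]), array([ 394.4, -194.8,   15. ]), array([403.5, 174.8,  15. ])]
lid [579.93976086 382.9129863   30.        ] yellow rim [499.44603886 243.5833026   65.        ]
L [ 529.84416747 -314.99208984   60.        ]
R [ 541.54031314 -433.22490455   60.        ]
Lstripe [ 526.97488071 -347.51925926   60.        ]
Rs [ 522.40072915 -413.85328019   60.        ]
Ld [ 532.21071837 -307.84041412    0.        ]
Rd [ 538.12110663 -429.4171179     0.        ]
win [ 651.45127804 -271.71097147    0.        ] [ 659.42326498 -481.15150917    0.        ]
```

```bash
python3 - <<'E'
from meas import *
c=bot.calibration('top'); im=cv2.imread('pics/top0.png'); hsv=cv2.cvtColor(im,cv2.COLOR_BGR2HSV)
print(hsv[232,103:120].tolist())
s=bot.calibration('side'); ims=cv2.imread('pics/side0.png'); 
# gauge bed corners from crop c2 (px/3.636+90, /3.64+145)
for p in [(62,68),(214,62),(187,426),(33,418)]: print(plane(c,90+p[0]/3.636,145+p[1]/3.64,20).round(1))
print('jaw top',[plane(c,90+p[0]/3.636,145+p[1]/3.64,50).round(1) for p in [(115,306),(158,306),(158,330),(115,330)]])
print('anvil top',[plane(c,90+p[0]/3.636,145+p[1]/3.64,50).round(1) for p in [(66,96),(163,98),(163,122),(63,120)]])
print('tab top',[plane(c,90+p[0]/3.636,145+p[1]/3.64,100).round(1) for p in [(48,304),(88,304),(88,329),(45,329)]])
print('lid',[plane(c,90+p[0]/3.636,145+p[1]/3.64,30).round(1) for p in [(51,215),(163,215),(107,158),(107,272)]])
a=ims[230:330,110:250]; cv2.imwrite('pics/c3.png',cv2.resize(a,None,fx=5.6,fy=5.6,interpolation=cv2.INTER_CUBIC))
a=ims[150:245,190:390]; cv2.imwrite('pics/c4.png',cv2.resize(a,None,fx=4,fy=4,interpolation=cv2.INTER_CUBIC))
E
```

```text
[[14, 142, 228], [14, 139, 231], [14, 140, 230], [14, 140, 230], [14, 139, 230], [14, 141, 230], [14, 141, 230], [14, 141, 228], [14, 144, 227], [14, 148, 220], [13, 160, 194], [12, 177, 140], [11, 179, 114], [11, 189, 109], [12, 188, 110], [12, 191, 111], [11, 186, 111]]
[687.3 426.9  20. ]
[693.1 316.7  20. ]
[440.2 320.   20. ]
[441.7 429.7  20. ]
jaw top [array([518.5, 364.2,  50. ]), array([519.4, 334.5,  50. ]), array([503.3, 333.5,  50. ]), array([502.5, 363.2,  50. ])]
anvil top [array([661. , 409.3,  50. ]), array([660.6, 340.6,  50. ]), array([644.1, 339.4,  50. ]), array([644.3, 410.1,  50. ])]
tab top [array([515.1, 389.4, 100. ]), array([515.9, 362.8, 100. ]), array([499.9, 361.7, 100. ]), array([499.1, 390.3, 100. ])]
lid [array([581.4, 422.2,  30. ]), array([583.2, 342.2,  30. ]), array([622. , 384.9,  30. ]), array([543. , 379.2,  30. ])]
```

View pics/c3.png

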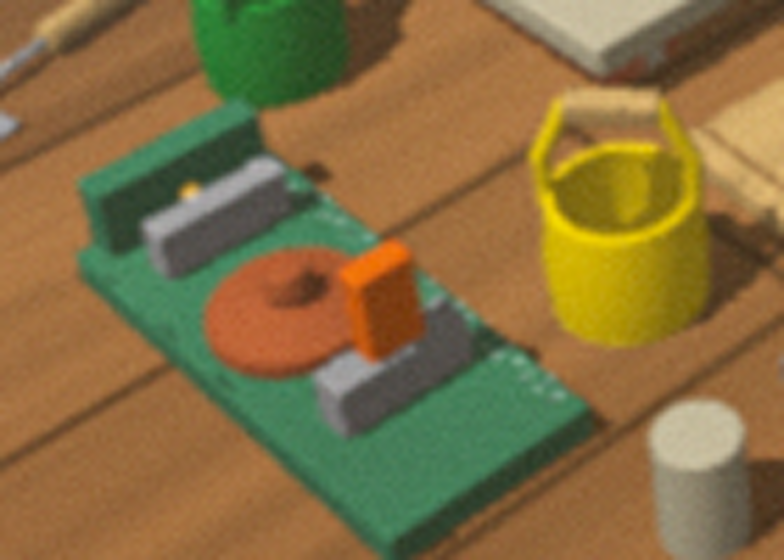

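View pics/c4.png

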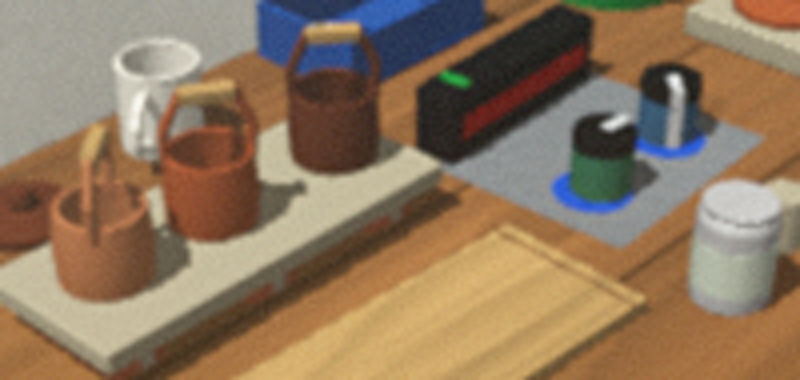

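```bash
cat > plan.py <<'E'
from h import *
def Rt(yaw): return R.from_euler('xyz',[-90,0,yaw],degrees=True)
def plan(wps,step=55,astep=10,g=1.0,first=True):
    """wps: list of (x,y,z,yaw[,step])"""
    s=bot.get_state(); p=np.array(s['ee_pos']); r=R.from_euler('xyz',s['tool_rot'],degrees=True)
    T=[];O=[]
    for w in wps:
        st=w[4] if len(w)>4 else step
        tp=np.array(w[:3]); tr=Rt(w[3])
        rv=(r.inv()*tr).as_rotvec(degrees=True)
        n=int(np.ceil(max(np.linalg.norm(tp-p)/st,np.linalg.norm(rv)/astep,1)-1e-6))
        for i in range(n):
            d=(tp-p)/(n-i); o=np.round(r.inv().apply(d)/100,3)
            rv=(r.inv()*tr).as_rotvec(degrees=True)/(n-i); t=np.round(rv/30,3)
            O.append(o.tolist());T.append(t.tolist())
            p=p+r.apply(o*100); r=r*R.from_rotvec(t*30,degrees=True)
    O=[[x+0.0 for x in o] for o in O];T=[[x+0.0 for x in o] for o in T]
    print(len(O)); print('twist',T); print('offset',O)
def st():
    s=bot.get_state(); print('t',round(s['time'],2),'p',s['ee_pos'].round(1),'rot',s['tool_rot'].round(2),'F',s['wrist_force'].round(1),'g',round(s['grip_width'],1),'q',s['qpos'].round(0))
E
python3 - <<'E'
from plan import *
plan([(500,-330,260,-40),(560,0,260,-10),(507.5,376,200,0)])
E
```

```text
21
twist [[0.0, -0.128, 0.0], [0.0, -0.128, 0.0], [0.0, -0.128, 0.0], [0.0, -0.128, -0.001], [0.0, -0.128, 0.0], [0.0, -0.128, -0.001], [-0.001, -0.128, 0.0], [0.0, -0.143, 0.0], [0.0, -0.143, 0.0], [0.0, -0.143, 0.0], [0.0, -0.143, 0.0], [0.0, -0.143, 0.0], [0.0, -0.142, 0.0], [0.0, -0.143, -0.001], [0.0, -0.048, 0.0], [0.0, -0.047, 0.0], [0.0, -0.048, 0.0], [0.0, -0.047, 0.0], [0.0, -0.048, 0.0], [0.0, -0.047, 0.0], [0.0, -0.048, 0.0]]
offset [[-0.214, -0.042, 0.472], [-0.182, -0.042, 0.485], [-0.149, -0.042, 0.496], [-0.115, -0.042, 0.505], [-0.081, -0.042, 0.511], [-0.047, -0.041, 0.516], [-0.013, -0.042, 0.518], [-0.237, 0.0, 0.416], [-0.205, 0.0, 0.433], [-0.173, 0.0, 0.447], [-0.139, 0.0, 0.459], [-0.104, 0.0, 0.468], [-0.068, 0.0, 0.474], [-0.034, 0.0, 0.478], [-0.167, 0.086, 0.516], [-0.154, 0.086, 0.52], [-0.141, 0.085, 0.524], [-0.128, 0.086, 0.527], [-0.115, 0.085, 0.53], [-0.101, 0.086, 0.532], [-0.089, 0.085, 0.535]]
```

apply_moves:
  twist:
    - [0,-0.128,0]
    - [0,-0.128,0]
    - [0,-0.128,0]
    - [0,-0.128,0]
    - [0,-0.128,0]
    - [0,-0.128,0]
    - [0,-0.128,0]
    - [0,-0.143,0]
    - [0,-0.143,0]
    - [0,-0.143,0]
    - [0,-0.143,0]
    - [0,-0.143,0]
    - [0,-0.143,0]
    - [0,-0.143,0]
  offset:
    - [-0.21,-0.04,0.47]
    - [-0.18,-0.04,0.48]
    - [-0.15,-0.04,0.5]
    - [-0.12,-0.04,0.5]
    - [-0.08,-0.04,0.51]
    - [-0.05,-0.04,0.52]
    - [-0.01,-0.04,0.52]
    - [-0.24,0,0.42]
    - [-0.2,0,0.43]
    - [-0.17,0,0.45]
    - [-0.14,0,0.46]
    - [-0.1,0,0.47]
    - [-0.07,0,0.47]
    - [-0.03,0,0.48]
  gripper: [1,1,1,1,1,1,1,1,1,1,1,1,1,1]
  newtons: 60

```text
time: 1.9
ee_pos: [559.2, 17.5, 255.6]
tool_rot: [-89.9, 0.4, -8.6]
wrist_force: [0.6, 0.0, 0.7]
grip_width: 85.3
```

```bash
python3 - <<'E'
from plan import *
st(); snap('wrist','w1.png')
plan([(507.5,376,200,0),(507.5,376,130,0)])
E
```

```text
t 1.9 p [559.2  17.5 255.6] rot [-89.89   0.37  -8.61] F [0.6 0.  0.7] g 85.3 q [ 20.  10. -29.  93.   5.  78. -19.]
9
twist [[-0.002, -0.038, -0.002], [-0.002, -0.038, -0.002], [-0.002, -0.038, -0.002], [-0.001, -0.038, -0.001], [-0.002, -0.037, -0.002], [-0.001, -0.038, -0.001], [-0.002, -0.037, -0.002], [0.0, 0.0, 0.0], [0.0, 0.0, 0.0]]
offset [[-0.142, 0.083, 0.485], [-0.132, 0.083, 0.488], [-0.122, 0.082, 0.49], [-0.113, 0.082, 0.493], [-0.103, 0.081, 0.495], [-0.093, 0.08, 0.496], [-0.084, 0.081, 0.499], [0.0, 0.35, 0.0], [0.0, 0.35, 0.0]]
```

apply_moves:
  twist:
    - [0,-0.038,0]
    - [0,-0.038,0]
    - [0,-0.038,0]
    - [0,-0.038,0]
    - [0,-0.037,0]
    - [0,-0.038,0]
    - [0,-0.037,0]
    - [0,0,0]
    - [0,0,0]
  offset:
    - [-0.14,0.08,0.48]
    - [-0.13,0.08,0.49]
    - [-0.12,0.08,0.49]
    - [-0.11,0.08,0.49]
    - [-0.1,0.08,0.5]
    - [-0.09,0.08,0.5]
    - [-0.08,0.08,0.5]
    - [0,0.3,0]
    - [0,0.15,0]
  gripper: [1,1,1,1,1,1,1,1,1]

```text
time: 3.08
ee_pos: [506.6, 387.2, 153.2]
tool_rot: [-89.6, 0.4, 0.1]
wrist_force: [0.1, -0.7, 1.4]
grip_width: 85.4
```

```bash
python3 - <<'E'
from plan import *
st(); c,_=snap('wrist','w2.png')
t,_=snap('top','t2.png')
plan([(507.5,376,67,0)])
E
```

```text
t 3.08 p [506.6 387.2 153.2] rot [-89.61   0.37   0.15] F [ 0.1 -0.7  1.4] g 85.4 q [-11.  26. -40.  90.  16.  71. -53.]
2
twist [[-0.007, 0.002, -0.007], [-0.006, 0.002, -0.006]]
offset [[0.008, 0.432, -0.058], [0.007, 0.432, -0.056]]
```

View pics/w2.png

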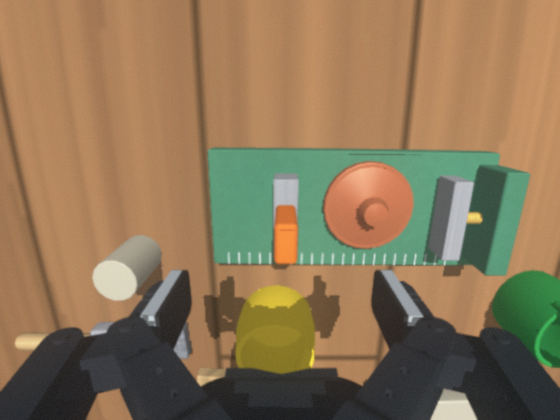

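```bash
python3 - <<'E'
from plan import *
c=bot.calibration('wrist')
for p in [(276,207),(296,207),(275,232),(297,232),(286,222)]: print(p,plane(c,*p,100).round(1))
print('jaw faces z50',plane(c,299,180,50),plane(c,274,180,50),'anvil',plane(c,440,178,50),plane(c,433,255,50))
print('bed',[plane(c,*p,20).round(1) for p in [(209,149),(211,266)]])
print('proj tab',proj(c,[507.5,376,100]))
im=cv2.imread('pics/w2.png')[140:280,200:360];cv2.imwrite('pics/c5.png',cv2.resize(im,None,fx=4,fy=4,interpolation=cv2.INTER_CUBIC))
E
```

```text
(276, 207) [503.4 405.9 100. ]
(296, 207) [516.3 405.9 100. ]
(275, 232) [502.7 388.5 100. ]
(297, 232) [517.3 388.6 100. ]
(286, 222) [509.9 395.6 100. ]
jaw faces z50 [520.52946119 413.35525735  50.        ] [500.72181604 413.27172566  50.        ] anvil [633.23759139 415.77715552  50.        ] [637.61440985 348.41542833  50.        ]
bed [array([443.5, 434.3,  20. ]), array([438.1, 321.7,  20. ])]
proj tab [282.19402073 249.31189682]
```

View pics/c5.png

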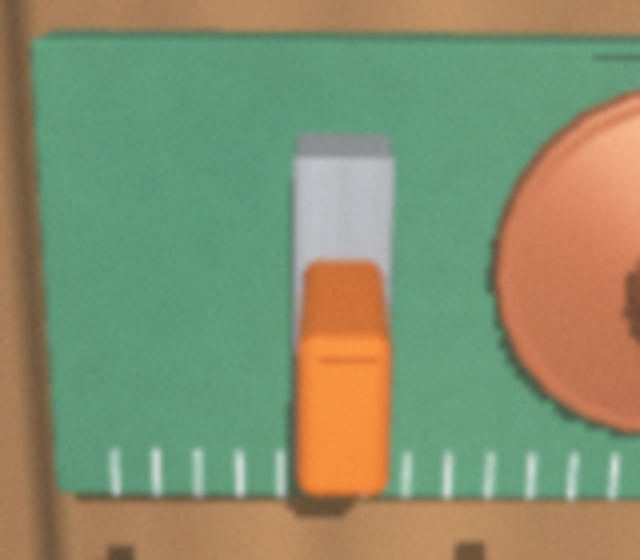

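The wrist crop puts the tab top centre at px (286,243), about (509,380,100). The top view gave (507.5,376), so they agree. Descending.

apply_moves:
  twist:
    - [0,0,0]
    - [0,0,0]
    - [0,0,0]
  offset:
    - [0.01,0.4,-0.05]
    - [0.01,0.36,-0.05]
    - [0,0.08,0]
  gripper: [1,1,1]

```text
time: 3.55
ee_pos: [511.8, 376.2, 72.0]
tool_rot: [-89.5, 0.1, -0.1]
wrist_force: [-0.2, -0.5, -0.2]
grip_width: 85.4
```

```bash
python3 - <<'E'
from plan import *
st()
E
```

```text
t 3.55 p [511.8 376.2  72. ] rot [-8.947e+01  7.000e-02 -1.400e-01] F [-0.2 -0.5 -0.2] g 85.4 q [-11.  29. -38.  95.  20.  62. -55.]
```

apply_moves:
  twist:
    - [0.01,0,0]
    - [0,0,0]
    - [0,0,0]
    - [0,0,0]
    - [0,0,0]
    - [0,0,0]
    - [0,0,0]
    - [0,0,0]
  offset:
    - [-0.03,0.03,0]
    - [0,0,0]
    - [0,0,0]
    - [0,0,0]
    - [0,0,0]
    - [0,0,0]
    - [0,0,0]
    - [0,0,0]
  gripper: [1,0,0,0,0,0,0,0]
  newtons: 25

```text
time: 4.55
ee_pos: [510.9, 377.9, 74.4]
tool_rot: [-89.0, -0.2, -0.2]
wrist_force: [-1.0, -0.3, 1.2]
grip_width: 15.4
```

apply_moves:
  twist:
    - [0,0,0]
    - [0,0,0]
    - [0,0,0]
    - [0,0,0]
  offset:
    - [0.1,0,0]
    - [0.1,0,0]
    - [0.1,0,0]
    - [0.05,0,0]
  gripper: [0,0,0,0]

```text
time: 5.05
ee_pos: [547.5, 377.7, 74.4]
tool_rot: [-89.0, -0.1, -0.2]
wrist_force: [-2.4, -1.6, 3.7]
grip_width: 15.3
```

```bash
python3 - <<'E'
from plan import *
st(); snap('top','t3.png')
im=cv2.imread('pics/t3.png')[145:270,90:200]; cv2.imwrite('pics/c6.png',cv2.resize(im,None,fx=4.7,fy=4.7,interpolation=cv2.INTER_CUBIC))
E
```

```text
t 5.05 p [547.5 377.7  74.4] rot [-88.99  -0.15  -0.21] F [-2.4 -1.6  3.7] g 15.3 q [-11.  32. -37.  90.  20.  64. -53.]
```

View pics/c6.png

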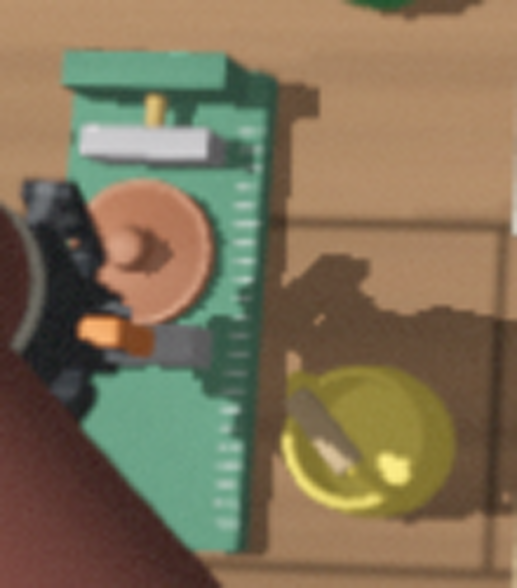

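apply_moves:
  twist:
    - [0,0,0]
    - [0,0,0]
  offset:
    - [0.04,0,0]
    - [0.02,0,0]
  gripper: [0,0]

```text
time: 5.35
ee_pos: [554.2, 377.7, 74.4]
tool_rot: [-89.0, -0.2, -0.2]
wrist_force: [-3.2, -1.2, 2.4]
grip_width: 15.4
```

apply_moves:
  twist:
    - [0,0,0]
  offset:
    - [0.02,0,0]
  gripper: [0]

```text
time: 5.48
ee_pos: [556.1, 377.7, 74.4]
tool_rot: [-89.0, -0.1, -0.2]
wrist_force: [-3.0, -1.2, 2.4]
grip_width: 15.5
```

apply_moves:
  twist:
    - [0,0,0]
  offset:
    - [0.02,0,0]
  gripper: [0]

```text
time: 5.6
ee_pos: [557.7, 377.7, 74.4]
tool_rot: [-89.0, -0.1, -0.2]
wrist_force: [-3.5, -2.3, 3.1]
grip_width: 15.7
```

apply_moves:
  twist:
    - [0,0,0]
  offset:
    - [0.02,0,0]
  gripper: [0]

```text
time: 5.72
ee_pos: [559.1, 377.7, 74.4]
tool_rot: [-89.0, -0.1, -0.2]
wrist_force: [-6.4, -2.1, 5.2]
grip_width: 15.3
```

apply_moves:
  twist:
    - [0,0,0]
  offset:
    - [0.02,0,0]
  gripper: [0]

```text
time: 5.85
ee_pos: [560.4, 377.6, 74.4]
tool_rot: [-89.1, 0.0, -0.1]
wrist_force: [-7.4, -2.5, 5.3]
grip_width: 15.5
```

```bash
python3 - <<'E'
from plan import *
st(); snap('top','t4.png')
a=cv2.imread('pics/t3.png')[145:200,90:160];b=cv2.imread('pics/t4.png')[145:200,90:160]; cv2.imwrite('pics/c7.png',cv2.resize(np.hstack([a,b]),None,fx=5.6,fy=5.6,interpolation=cv2.INTER_CUBIC))
E
```

```text
t 5.85 p [560.4 377.6  74.4] rot [-8.907e+01  2.000e-02 -1.300e-01] F [-7.4 -2.5  5.3] g 15.5 q [-11.  33. -37.  89.  21.  65. -52.]
```

View pics/c7.png

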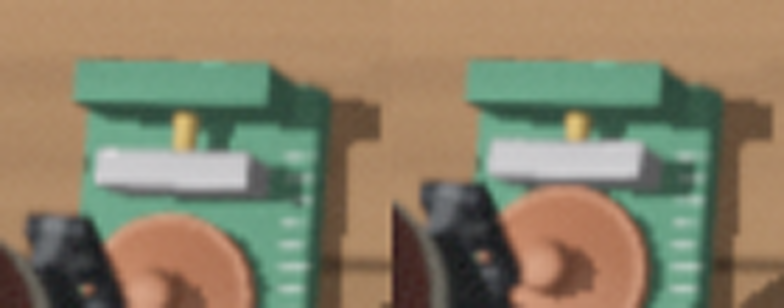

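```bash
cat > anv.py <<'E'
from plan import *
def edge(f):
    g=cv2.imread(f).astype(float).mean(2)
    out=[]
    for u in range(109,120):   # left part of the anvil, away from rod
        pass
    cols=list(range(109,119))+list(range(126,133))
    p=g[160:182,cols].mean(1)
    # top (green->grey) and bottom edges by gradient centroid
    d=np.diff(p); d2=np.clip(d,0,None); i=d2[:].argmax(); s=slice(max(0,i-2),i+3)
    t=(np.arange(len(d))[s]*d2[s]).sum()/d2[s].sum()
    return 160.5+t, p.round(0)
import sys
for f in sys.argv[1:]:
    print(f,edge(f)[0]); 
E
python3 anv.py pics/top0.png pics/t2.png pics/t3.png pics/t4.png
python3 - <<'E'
from h import *
c=bot.calibration('top')
a=plane(c,115,172,50);b=plane(c,115,174,50);print((a-b)/2)
E
```

```text
pics/top0.png 171.42864529472595
pics/t2.png 171.40274628369866
pics/t3.png 171.42070594084018
pics/t4.png 169.26972495482835
[2.52556801 0.19994663 0.        ]
```

```bash
cat > ecc.py <<'E'
from h import *
import sys
def g(f): return cv2.cvtColor(cv2.imread(f),cv2.COLOR_BGR2GRAY).astype(np.float32)
a=g('pics/top0.png')[166:182,104:128]
for f in sys.argv[1:]:
    r=g(f); W=np.float32([[1,0,104],[0,1,164.5]])
    cc,W=cv2.findTransformECC(a,r,W,cv2.MOTION_TRANSLATION,(3,200,1e-6),None,3)
    print(f,cc,(W[:,2]-[104,166]).round(2), 'mm',(166-W[1,2])*2.53)
E
sed -i 's/a=g(.*/a=g("pics\/top0.png")[168:178,107:129]/; s/104,164.5/0,0/' ecc.py
sed -i 's/W=np.float32.*/W=np.float32([[1,0,107],[0,1,167]])/; s/\[104,166\]/[107,168]/; s/(166-W/(168-W/' ecc.py
python3 ecc.py pics/t2.png pics/t3.png pics/t4.png
```

```text
pics/t2.png 0.989804137291958 [ 0.29 -0.31] mm 0.7830971
pics/t3.png 0.98936346752403 [ 0.27 -0.31] mm 0.7890036
pics/t4.png 0.9612162653412264 [ 0.7  -2.07] mm 5.249588
```

apply_moves:
  twist:
    - [0,0,0]
    - [0,0,0]
    - [0,0,0]
  offset:
    - [0.006,0,0]
    - [0.006,0,0]
    - [0.006,0,0]
  gripper: [0,0,0]

```text
time: 6.28
ee_pos: [560.5, 377.6, 74.5]
tool_rot: [-89.2, 0.2, -0.1]
wrist_force: [-5.1, -2.7, 3.7]
grip_width: 15.3
```

apply_moves:
  twist:
    - [0,0,0]
    - [0,0,0]
    - [0,0,0]
    - [0,0,0]
    - [0,0,0]
    - [0,0,0]
    - [0,0,0]
    - [0,0,0]
    - [0,0,0]
  offset:
    - [0.006,0,0]
    - [0.006,0,0]
    - [0.006,0,0]
    - [0.006,0,0]
    - [0.006,0,0]
    - [0.006,0,0]
    - [0.006,0,0]
    - [0.006,0,0]
    - [0.006,0,0]
  gripper: [0,0,0,0,0,0,0,0,0]

```text
time: 7.4
ee_pos: [560.4, 377.5, 74.4]
tool_rot: [-89.4, 0.6, 0.1]
wrist_force: [-6.6, -2.4, 4.2]
grip_width: 15.5
```

```bash
python3 - <<'E'
from plan import *
st(); snap('top','t5.png'); 
E
python3 anv.py pics/t5.png;python3 ecc.py pics/t5.png
```

```text
t 7.4 p [560.4 377.5  74.4] rot [-89.4    0.59   0.1 ] F [-6.6 -2.4  4.2] g 15.5 q [-11.  34. -37.  88.  20.  65. -51.]
pics/t5.png 169.26186661325858
pics/t5.png 0.9613279984645939 [ 0.7  -2.19] mm 5.533294
```

apply_moves:
  twist:
    - [0,0,0]
    - [0,0,0]
    - [0,0,0]
    - [0,0,0]
    - [0,0,0]
  offset:
    - [-0.12,0,0]
    - [-0.15,0,0]
    - [-0.15,0,0]
    - [-0.13,0,0]
    - [-0.05,0,0]
  gripper: [0,0,0,0,0]

```text
time: 8.07
ee_pos: [498.1, 377.9, 74.4]
tool_rot: [-89.3, 0.4, 0.1]
wrist_force: [1.6, 2.5, -5.5]
grip_width: 15.3
```

apply_moves:
  twist:
    - [0,0,0]
    - [0,0,0]
  offset:
    - [-0.02,0,0]
    - [-0.02,0,0]
  gripper: [0,0]

```text
time: 8.32
ee_pos: [495.3, 377.8, 74.5]
tool_rot: [-89.2, 0.2, 0.0]
wrist_force: [12.5, 5.8, -12.0]
grip_width: 15.3
```

apply_moves:
  twist:
    - [0,0,0]
    - [0,0,0]
  offset:
    - [-0.02,0,0]
    - [-0.02,0,0]
  gripper: [0,0]

```text
time: 8.57
ee_pos: [495.4, 377.9, 74.4]
tool_rot: [-89.0, -0.1, -0.1]
wrist_force: [9.7, 4.0, -8.9]
grip_width: 15.2
```

apply_moves:
  twist:
    - [0,0,0]
    - [0,0,0]
    - [0,0,0]
    - [0,0,0]
    - [0,0,0]
    - [0,0,0]
    - [0,0,0]
    - [0,0,0]
  offset:
    - [0,0,0]
    - [0,0,0]
    - [0,0,0]
    - [0,-0.2,0]
    - [0,-0.5,0]
    - [0,-0.5,0]
    - [0,-0.4,0]
    - [0,0,0]
  gripper: [1,1,1,1,1,1,1,1]

```text
time: 9.57
ee_pos: [494.1, 375.9, 246.1]
tool_rot: [-89.0, -0.1, 0.0]
wrist_force: [-0.2, 0.3, 0.8]
grip_width: 85.3
```

```bash
python3 - <<'E'
from plan import *
st(); snap('top','t6.png'); snap('side','s6.png')
E
```

```text
t 9.57 p [494.1 375.9 246.1] rot [-8.898e+01 -1.100e-01  1.000e-02] F [-0.2  0.3  0.8] g 85.3 q [ -8.  20. -42.  86.  13.  79. -51.]
```

View pics/t6.png

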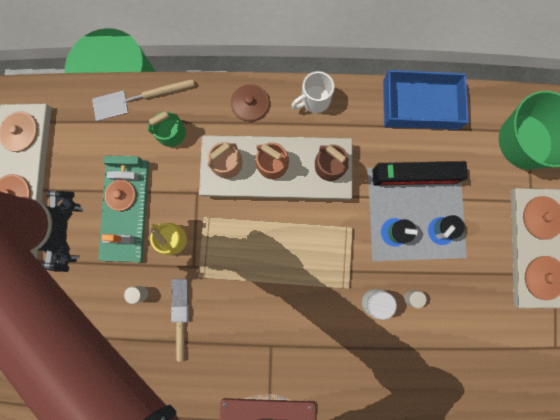

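View pics/s6.png

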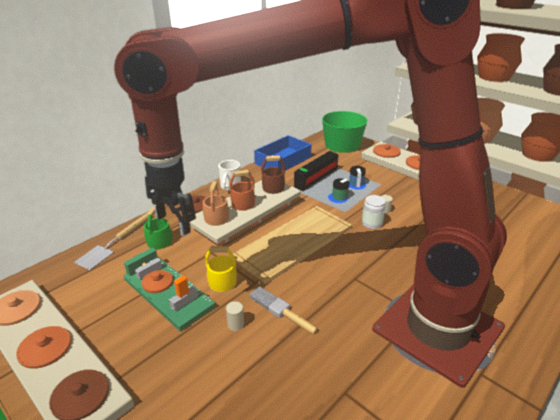

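Jaw fully open (the travel back to the stop was 65.0 mm, which means a 5 mm anvil push), lid still on the bed, nothing else has moved. On to the left pot.

```bash
python3 - <<'E'
from plan import *
from meas import blob
c=bot.calibration('top'); im=cv2.imread('pics/t6.png'); hsv=cv2.cvtColor(im,cv2.COLOR_BGR2HSV).astype(int)
H,S,V=[hsv[...,i] for i in range(3)]
for nm,b in [('L',(205,138,235,163)),('M',(255,138,292,165)),('R',(318,140,352,170))]:
    m=np.zeros(H.shape,bool); m[b[1]:b[3],b[0]:b[2]]=1
    m&=(H>14)&(H<28)&(S>40)&(S<110)&(V>130)
    for a,ce,mm in blob(m,25):
        ys,xs=np.nonzero(mm); P=np.array([plane(c,x,y,170)[:2] for x,y in zip(xs,ys)])
        w,v=np.linalg.eigh(np.cov(P.T)); ang=np.degrees(np.arctan2(v[1,1],v[0,1]))%180
        print(nm,a,P.mean(0).round(1),'len',np.sqrt(12*w).round(1),'gripdir',ang.round(1),'yaw',((ang-90+90)%180-90).round(1))
plan([(688,119,250,37)])
E
```

```text
L 143 [687.2 113.6] len [14.7 47.1] gripdir 130.1 yaw 40.1
M 142 [687.2   3.1] len [14.5 46.6] gripdir 57.9 yaw -32.1
R 157 [ 686.5 -136.1] len [16.1 48.7] gripdir 48.9 yaw -41.1
6
twist [[-0.005, -0.206, 0.001], [-0.005, -0.205, 0.001], [-0.005, -0.206, 0.001], [-0.004, -0.205, 0.001], [-0.005, -0.206, 0.001], [-0.005, -0.205, 0.0]]
offset [[0.324, -0.02, -0.426], [0.277, -0.019, -0.458], [0.226, -0.018, -0.486], [0.172, -0.016, -0.507], [0.117, -0.016, -0.523], [0.061, -0.014, -0.532]]
```

apply_moves:
  twist:
    - [-0.005,-0.22,0]
    - [-0.005,-0.22,0]
    - [-0.005,-0.22,0]
    - [-0.005,-0.22,0]
    - [-0.005,-0.22,0]
    - [-0.005,-0.22,0]
  offset:
    - [0.32,-0.02,-0.43]
    - [0.28,-0.02,-0.46]
    - [0.23,-0.02,-0.49]
    - [0.17,-0.02,-0.51]
    - [0.11,-0.02,-0.53]
    - [0.05,-0.01,-0.54]
  gripper: [0.5,0.5,0.5,0.5,0.5,0.5]
  newtons: 70

```text
time: 10.42
ee_pos: [693.9, 118.8, 244.0]
tool_rot: [-89.8, 0.4, 41.6]
wrist_force: [0.1, -0.2, 0.2]
grip_width: 42.9
```

```bash
cat > look.py <<'E'
from plan import *
from meas import blob
import sys
def look(f,z=171,view=True):
    st(); c,im=snap('wrist',f); hsv=cv2.cvtColor(im,cv2.COLOR_RGB2HSV).astype(int)
    H,S,V=[hsv[...,i] for i in range(3)]
    m=(H>13)&(H<28)&(S>40)&(S<130)&(V>110)
    for a,ce,mm in blob(cv2.morphologyEx(m.astype(np.uint8),cv2.MORPH_OPEN,np.ones((3,3))),250):
        ys,xs=np.nonzero(mm); P=np.array([plane(c,x,y,z)[:2] for x,y in zip(xs,ys)])
        w,v=np.linalg.eigh(np.cov(P.T)); ang=np.degrees(np.arctan2(v[1,1],v[0,1]))%180
        if a<9000: print(a,ce.round(),P.mean(0).round(1),'len',np.sqrt(12*w).round(1),'yaw',(ang-90).round(1))
if __name__=='__main__': look(sys.argv[1],float(sys.argv[2]))
E
python3 look.py w7.png 171
```

```text
t 10.43 p [693.9 118.8 244. ] rot [-89.8    0.45  41.57] F [ 0.1 -0.2  0.2] g 42.9 q [ 13.  31. -40.  72.  19.  85.  16.]
1209 [271. 221.] [687.1 114.8] len [14.3 46.9] yaw 38.8
549 [412. 282.] [801.3 150.3] len [13.9 35.5] yaw -12.9
696 [161. 397.] [724.3 -81.1] len [17.1 66.3] yaw 4.5
```

View pics/w7.png

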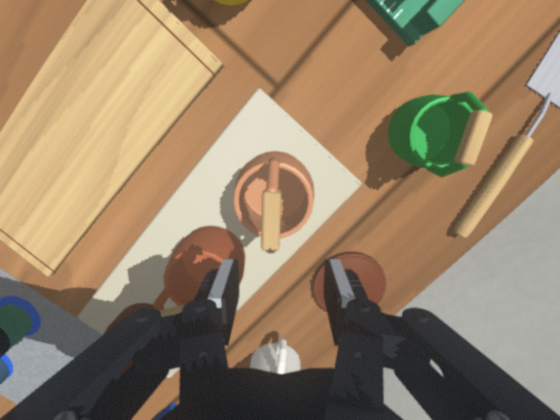

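```bash
python3 - <<'E'
from plan import *
plan([(687.1,114.4,200,39.5),(687.1,114.4,147,39.5)])
E
```

```text
2
twist [[0.001, 0.063, -0.02], [0.0, 0.0, 0.0]]
offset [[-0.045, 0.424, 0.114], [0.0, 0.53, 0.0]]
```

```bash
python3 - <<'E'
from plan import *
st()
E
```

```text
t 10.47 p [698.3 109.2 242.4] rot [-90.02   0.6   41.39] F [ 0.  -9.3 -2. ] g 42.4 q [ 13.  31. -40.  71.  20.  85.  17.]
```

apply_moves:
  twist:
    - [0,0.063,-0.02]
    - [0,0,0]
  offset:
    - [-0.045,0.3,0.114]
    - [0,0,0]
  gripper: [0.5,0.5]

```text
time: 10.72
ee_pos: [686.8, 111.7, 208.4]
tool_rot: [-89.9, 0.2, 39.2]
wrist_force: [0.6, -0.7, 0.2]
grip_width: 42.8
```

```bash
python3 - <<'E'
from plan import *
st(); plan([(687.1,114.4,147,39.5)])
E
```

```text
t 10.72 p [686.8 111.7 208.4] rot [-89.85   0.23  39.24] F [ 0.6 -0.7  0.2] g 42.8 q [ 14.  31. -40.  76.  19.  80.  14.]
2
twist [[-0.002, -0.004, -0.004], [-0.003, -0.005, -0.004]]
offset [[0.011, 0.307, 0.009], [0.01, 0.307, 0.009]]
```

apply_moves:
  twist:
    - [0,-0.005,-0.004]
    - [0,-0.005,-0.004]
    - [0,0,0]
    - [0,0,0]
  offset:
    - [0.01,0.3,0.01]
    - [0.01,0.28,0.01]
    - [0,0.02,0]
    - [0,0,0]
  gripper: [0.5,0.5,0.5,0.5]

```text
time: 11.22
ee_pos: [687.5, 116.8, 151.0]
tool_rot: [-89.9, -0.1, 39.7]
wrist_force: [0.7, -0.1, 0.2]
grip_width: 42.7
```

```bash
python3 - <<'E'
from plan import *
st(); plan([(687.1,114.4,147,39.5)])
E
```

```text
t 11.22 p [687.5 116.8 151. ] rot [-89.9   -0.09  39.75] F [ 0.7 -0.1  0.2] g 42.7 q [ 14.  33. -39.  80.  21.  74.  13.]
1
twist [[-0.003, 0.008, 0.003]]
offset [[-0.019, 0.04, -0.016]]
```

Grip it, then lift.

apply_moves:
  twist:
    - [0,0,0]
    - [0,0,0]
    - [0,0,0]
    - [0,0,0]
    - [0,0,0]
    - [0,0,0]
  offset:
    - [-0.02,0.04,-0.02]
    - [0,0,0]
    - [0,0,0]
    - [0,0,0]
    - [0,0,0]
    - [0,0,0]
  gripper: [0.5,0,0,0,0,0]
  newtons: 80

```text
time: 11.98
ee_pos: [688.2, 113.9, 149.8]
tool_rot: [-90.0, -0.2, 39.7]
wrist_force: [-0.4, -0.1, -0.4]
grip_width: 12.5
```

apply_moves:
  twist:
    - [0,0,0]
    - [0,0,0]
    - [0,0,0]
  offset:
    - [0,-0.1,0]
    - [0,-0.2,0]
    - [0,-0.05,0]
  gripper: [0,0,0]

```text
time: 12.35
ee_pos: [687.9, 113.9, 186.8]
tool_rot: [-90.0, -0.2, 39.8]
wrist_force: [-0.0, 0.0, -3.9]
grip_width: 12.3
```

```bash
python3 - <<'E'
from plan import *
st(); plan([(474,103,185,39.5),(474,103,125,39.5)],step=35)
E
```

```text
t 12.35 p [687.9 113.9 186.8] rot [-89.97  -0.18  39.75] F [-0.   0.  -3.9] g 12.3 q [ 14.  31. -40.  78.  20.  78.  14.]
9
twist [[0.0, 0.001, 0.001], [0.0, 0.001, 0.001], [0.0, 0.001, 0.001], [0.0, 0.001, 0.001], [0.0, 0.001, 0.001], [0.0, 0.002, 0.001], [-0.001, 0.001, 0.0], [0.0, 0.0, 0.0], [0.0, 0.0, 0.0]]
offset [[-0.245, 0.002, 0.183], [-0.245, 0.002, 0.183], [-0.245, 0.002, 0.183], [-0.245, 0.002, 0.183], [-0.245, 0.002, 0.183], [-0.246, 0.003, 0.183], [-0.245, 0.003, 0.183], [0.0, 0.3, 0.0], [0.0, 0.3, 0.0]]
```

apply_moves:
  twist:
    - [0,0,0]
    - [0,0,0]
    - [0,0,0]
    - [0,0,0]
    - [0,0,0]
    - [0,0,0]
    - [0,0,0]
    - [0,0,0]
    - [0,0,0]
  offset:
    - [-0.15,0,0.11]
    - [-0.25,0,0.18]
    - [-0.25,0,0.18]
    - [-0.25,0,0.18]
    - [-0.25,0,0.18]
    - [-0.25,0,0.18]
    - [-0.2,0,0.15]
    - [-0.1,0,0.08]
    - [0,0,0]
  gripper: [0,0,0,0,0,0,0,0,0]

```text
time: 13.48
ee_pos: [472.9, 101.5, 190.0]
tool_rot: [-90.3, -0.4, 39.8]
wrist_force: [1.0, 0.1, -3.6]
grip_width: 12.4
```

```bash
python3 - <<'E'
from plan import *
st(); plan([(474,103,118,39.5)],step=35)
E
```

```text
t 13.47 p [472.9 101.5 190. ] rot [-90.31  -0.44  39.8 ] F [ 1.   0.1 -3.6] g 12.4 q [ 28.   4. -46. 108.   3.  69.  20.]
3
twist [[0.003, 0.003, 0.005], [0.004, 0.003, 0.005], [0.003, 0.004, 0.005]]
offset [[0.004, 0.24, 0.003], [0.005, 0.24, 0.002], [0.005, 0.24, 0.002]]
```

apply_moves:
  twist:
    - [0.003,0,0.005]
    - [0.004,0,0.005]
    - [0.003,0,0.005]
    - [0,0,0]
  offset:
    - [0,0.22,0]
    - [0.005,0.28,0]
    - [0.005,0.18,0]
    - [0,0.02,0]
  gripper: [0,0,0,0]

```text
time: 13.98
ee_pos: [478.6, 102.8, 119.7]
tool_rot: [-90.1, -0.2, 39.8]
wrist_force: [-0.5, 0.7, -3.3]
grip_width: 12.5
```

apply_moves:
  twist:
    - [0,0,0]
  offset:
    - [0,0.02,0]
  gripper: [0]

```text
time: 14.1
ee_pos: [479.2, 103.1, 118.1]
tool_rot: [-90.1, -0.3, 39.8]
wrist_force: [0.3, 0.1, -2.9]
grip_width: 12.4
```

apply_moves:
  twist:
    - [0,0,0]
  offset:
    - [0,0.025,0]
  gripper: [0]

```text
time: 14.22
ee_pos: [479.8, 103.2, 116.2]
tool_rot: [-90.1, -0.3, 39.8]
wrist_force: [-0.1, -0.2, -2.5]
grip_width: 12.8
```

apply_moves:
  twist:
    - [0,0,0]
  offset:
    - [0,0.02,0]
  gripper: [0]

```text
time: 14.35
ee_pos: [480.2, 103.2, 114.6]
tool_rot: [-90.2, -0.4, 39.8]
wrist_force: [-3.9, -4.1, 12.9]
grip_width: 11.9
```

apply_moves:
  twist:
    - [0,0,0]
    - [0,0,0]
    - [0,0,0]
    - [0,0,0]
    - [0,0,0]
    - [0,0,0]
    - [0,0,0]
  offset:
    - [0,0,0]
    - [0,0,0]
    - [0,0,0]
    - [0,-0.2,0]
    - [0,-0.5,0]
    - [0,-0.5,0]
    - [0,0,0]
  gripper: [0.5,0.5,0.5,0.5,0.5,0.5,0.5]

```text
time: 15.22
ee_pos: [480.0, 103.4, 239.8]
tool_rot: [-90.2, -0.5, 39.8]
wrist_force: [-0.5, 0.3, -0.3]
grip_width: 42.9
```

```bash
python3 - <<'E'
from plan import *
st(); snap('top','t8.png');plan([(687.2,3,245,-32)])
E
```

```text
t 15.22 p [480.  103.4 239.8] rot [-90.24  -0.5   39.79] F [-0.5  0.3 -0.3] g 42.9 q [ 28.   3. -46. 103.   2.  74.  21.]
8
twist [[0.0, 0.299, 0.002], [0.0, 0.299, 0.002], [0.0, 0.299, 0.002], [-0.001, 0.299, 0.001], [0.0, 0.299, 0.002], [-0.001, 0.299, 0.001], [0.0, 0.299, 0.002], [-0.001, 0.3, 0.001]]
offset [[0.12, -0.008, -0.263], [0.159, -0.008, -0.241], [0.195, -0.008, -0.213], [0.226, -0.008, -0.18], [0.251, -0.008, -0.142], [0.27, -0.008, -0.101], [0.283, -0.009, -0.058], [0.288, -0.008, -0.013]]
```

View pics/t8.png

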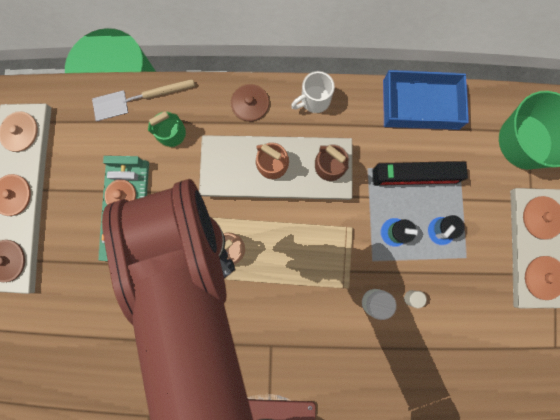

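apply_moves:
  twist:
    - [0,0.299,0]
    - [0,0.299,0]
    - [0,0.299,0]
    - [0,0.299,0]
    - [0,0.299,0]
    - [0,0.299,0]
    - [0,0.299,0]
    - [0,0.3,0]
    - [0,0,0]
  offset:
    - [0.12,-0.01,-0.26]
    - [0.16,-0.01,-0.24]
    - [0.2,-0.01,-0.21]
    - [0.23,-0.01,-0.18]
    - [0.25,-0.01,-0.14]
    - [0.27,-0.01,-0.1]
    - [0.28,-0.01,-0.06]
    - [0.29,-0.01,-0.01]
    - [0,0,0]
  gripper: [0.5,0.5,0.5,0.5,0.5,0.5,0.5,0.5,0.5]

```text
time: 16.4
ee_pos: [687.6, -2.7, 230.5]
tool_rot: [-90.4, 0.5, -34.3]
wrist_force: [-0.7, 0.4, 0.9]
grip_width: 42.7
```

```bash
python3 look.py w9.png 171; python3 -c "
from plan import *
st();plan([(687.2,3,195,-32),(687.2,3,147,-32)])"
```

```text
t 16.4 p [687.6  -2.7 230.5] rot [-90.44   0.51 -34.27] F [-0.7  0.4  0.9] g 42.7 q [ 18.  27. -31.  76.  14.  81. -47.]
3416 [141.  22.] [693.  148.6] len [28.2 51.5] yaw 59.6
3401 [465.  61.] [838.8  24.2] len [22.7 70.8] yaw 2.6
4055 [412. 109.] [798.7  17.9] len [41.6 50.6] yaw 53.3
662 [ 18. 141.] [580.2 144.8] len [14.  22.8] yaw 15.1
1231 [437. 211.] [782.7 -50.6] len [16.5 70.9] yaw 1.1
1317 [277. 222.] [688.7   3.9] len [14.1 46.1] yaw -31.3
333 [541. 214.] [843.5 -94.2] len [10.1 25.5] yaw 11.4
572 [489. 241.] [804.7 -92. ] len [11.1 42.6] yaw 6.7
298 [467. 249.] [788.4 -88.9] len [13.6 22.2] yaw -14.0
1102 [ 13. 336.] [451.9  43.1] len [28.6 50.5] yaw -59.4
615 [ 41. 362.] [451.2  11.2] len [24.9 30.2] yaw -65.9
467 [ 18. 379.] [416.1   9.9] len [19.8 33.3] yaw -34.7
695 [159. 403.] [508.  -77.7] len [19.3 48.7] yaw -72.9
t 16.45 p [686.7  -1.6 230.7] rot [-90.43   0.55 -34.08] F [ 0.  -0.2 -0.5] g 42.8 q [ 18.  27. -32.  76.  14.  81. -47.]
2
twist [[0.014, -0.069, -0.018], [0.0, 0.0, 0.0]]
offset [[-0.018, 0.356, 0.043], [0.0, 0.48, 0.0]]
```

View pics/w9.png

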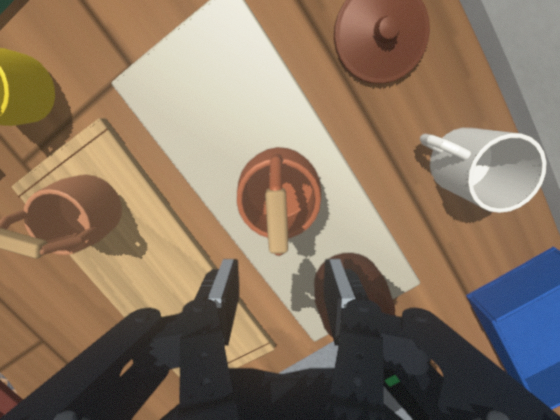

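apply_moves:
  twist:
    - [0.014,-0.07,-0.018]
    - [0,0,0]
    - [0,0,0]
    - [0,0,0]
  offset:
    - [-0.01,0.35,0.05]
    - [0,0.35,0]
    - [0,0.1,0]
    - [0,0,0]
  gripper: [0.5,0.5,0.5,0.5]

```text
time: 16.95
ee_pos: [685.5, 6.5, 147.9]
tool_rot: [-90.0, 0.1, -31.3]
wrist_force: [-0.3, 0.4, 1.0]
grip_width: 42.8
```

```bash
python3 -c "
from plan import *
st();plan([(688,3.5,147,-32)])"
```

```text
t 16.95 p [685.5   6.5 147.9] rot [-89.99   0.14 -31.3 ] F [-0.3  0.4  1. ] g 42.8 q [ 18.  30. -32.  83.  16.  72. -46.]
1
twist [[0.0, 0.023, -0.005]]
offset [[0.037, 0.008, -0.013]]
```

apply_moves:
  twist:
    - [0,0.02,0]
    - [0,0,0]
    - [0,0,0]
    - [0,0,0]
    - [0,0,0]
    - [0,0,0]
  offset:
    - [0.04,0.01,-0.01]
    - [0,0,0]
    - [0,0,0]
    - [0,0,0]
    - [0,0,0]
    - [0,0,0]
  gripper: [0.5,0,0,0,0,0]

```text
time: 17.7
ee_pos: [689.5, 3.9, 150.1]
tool_rot: [-89.9, -0.0, -31.9]
wrist_force: [-0.5, -0.7, -2.3]
grip_width: 12.2
```

apply_moves:
  twist:
    - [0,0,0]
    - [0,0,0]
    - [0,0,0]
  offset:
    - [0,-0.1,0]
    - [0,-0.2,0]
    - [0,-0.05,0]
  gripper: [0,0,0]

```text
time: 18.08
ee_pos: [689.2, 3.7, 187.1]
tool_rot: [-89.9, 0.0, -31.9]
wrist_force: [-0.9, 0.2, -3.5]
grip_width: 12.2
```

```bash
python3 - <<'E'
from plan import *
st(); plan([(474,-11,185,-32)],step=35)
E
```

```text
t 18.07 p [689.2   3.7 187.1] rot [-8.99e+01  1.00e-02 -3.19e+01] F [-0.9  0.2 -3.5] g 12.2 q [ 18.  28. -32.  80.  15.  76. -46.]
7
twist [[0.0, 0.0, 0.0], [-0.001, 0.001, 0.0], [0.0, 0.0, 0.0], [-0.001, 0.001, 0.0], [0.0, 0.0, 0.0], [-0.001, 0.001, 0.0], [0.0, 0.0, 0.0]]
offset [[-0.25, 0.003, -0.18], [-0.25, 0.003, -0.18], [-0.25, 0.003, -0.181], [-0.25, 0.003, -0.18], [-0.25, 0.003, -0.181], [-0.249, 0.002, -0.181], [-0.25, 0.003, -0.18]]
```

apply_moves:
  twist:
    - [0,0,0]
    - [0,0,0]
    - [0,0,0]
    - [0,0,0]
    - [0,0,0]
    - [0,0,0]
    - [0,0,0]
    - [0,0,0]
    - [0,0,0]
  offset:
    - [-0.15,0,-0.11]
    - [-0.25,0,-0.18]
    - [-0.25,0,-0.18]
    - [-0.25,0,-0.18]
    - [-0.25,0,-0.18]
    - [-0.25,0,-0.18]
    - [-0.22,0,-0.16]
    - [-0.13,0,-0.1]
    - [0,0,0]
  gripper: [0,0,0,0,0,0,0,0,0]

```text
time: 19.2
ee_pos: [468.2, -11.2, 191.1]
tool_rot: [-89.8, -0.4, -31.9]
wrist_force: [0.2, -0.4, -3.4]
grip_width: 12.7
```

apply_moves:
  twist:
    - [0,0,0]
    - [0,0,0]
    - [0,0,0]
    - [0,0,0]
  offset:
    - [0,0.22,0]
    - [0,0.26,0]
    - [0,0.16,0]
    - [0,0.02,0]
  gripper: [0,0,0,0]

```text
time: 19.7
ee_pos: [472.7, -10.6, 125.6]
tool_rot: [-89.7, -0.7, -31.8]
wrist_force: [0.0, 0.5, -4.3]
grip_width: 12.4
```

apply_moves:
  twist:
    - [0,0,0]
    - [0,0,0]
    - [0,0,0]
  offset:
    - [0,0.04,0]
    - [0,0.03,0]
    - [0,0.02,0]
  gripper: [0,0,0]

```text
time: 20.08
ee_pos: [474.3, -10.4, 117.8]
tool_rot: [-89.6, -0.8, -31.8]
wrist_force: [0.8, 0.9, -4.0]
grip_width: 12.5
```

apply_moves:
  twist:
    - [0,0,0]
  offset:
    - [0,0.02,0]
  gripper: [0]

```text
time: 20.2
ee_pos: [474.6, -10.5, 116.0]
tool_rot: [-89.6, -0.9, -31.8]
wrist_force: [-0.2, 0.4, -3.4]
grip_width: 12.3
```

apply_moves:
  twist:
    - [0,0,0]
  offset:
    - [0,0.02,0]
  gripper: [0]

```text
time: 20.32
ee_pos: [475.6, -10.4, 114.7]
tool_rot: [-89.5, -1.0, -31.8]
wrist_force: [0.7, -0.1, 9.8]
grip_width: 12.5
```

apply_moves:
  twist:
    - [0,0,0]
    - [0,0,0]
    - [0,0,0]
    - [0,0,0]
    - [0,0,0]
    - [0,0,0]
    - [0,0,0]
  offset:
    - [0,0,0]
    - [0,0,0]
    - [0,0,0]
    - [0,-0.2,0]
    - [0,-0.5,0]
    - [0,-0.5,0]
    - [0,0,0]
  gripper: [0.5,0.5,0.5,0.5,0.5,0.5,0.5]

```text
time: 21.2
ee_pos: [473.3, -10.1, 238.7]
tool_rot: [-89.5, -1.0, -31.8]
wrist_force: [0.6, -0.7, -0.4]
grip_width: 42.6
```

```bash
python3 - <<'E'
from plan import *
st(); snap('top','t10.png');plan([(686.5,-136,245,-41)])
E
```

```text
t 21.2 p [473.3 -10.1 238.7] rot [-89.49  -0.99 -31.8 ] F [ 0.6 -0.7 -0.4] g 42.6 q [ 31.  -1. -35. 106.  -1.  74. -35.]
5
twist [[-0.003, 0.061, 0.005], [-0.003, 0.061, 0.005], [-0.003, 0.062, 0.006], [-0.004, 0.061, 0.005], [-0.003, 0.062, 0.005]]
offset [[0.497, -0.009, 0.012], [0.496, -0.011, 0.028], [0.495, -0.012, 0.044], [0.493, -0.014, 0.06], [0.491, -0.015, 0.075]]
```

View pics/t10.png

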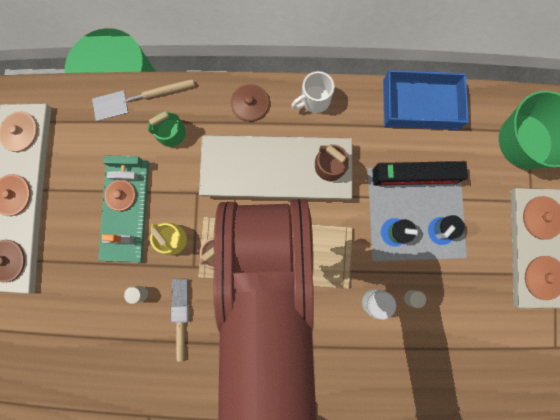

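apply_moves:
  twist:
    - [0,0.06,0]
    - [0,0.06,0]
    - [0,0.06,0]
    - [0,0.06,0]
    - [0,0.06,0]
    - [0,0,0.02]
    - [0,0,0]
  offset:
    - [0.49,-0.01,0.01]
    - [0.49,-0.01,0.03]
    - [0.49,-0.01,0.04]
    - [0.49,-0.01,0.06]
    - [0.46,-0.01,0.08]
    - [0,0,0]
    - [0,0,0]
  gripper: [0.5,0.5,0.5,0.5,0.5,0.5,0.5]

```text
time: 22.12
ee_pos: [684.8, -135.5, 232.4]
tool_rot: [-90.0, 0.5, -41.0]
wrist_force: [-0.1, -0.5, 0.3]
grip_width: 42.7
```

```bash
python3 look.py w11.png 171; python3 -c "
from plan import *
snap('top','t11.png')
st();plan([(686.5,-136,195,-41),(686.5,-136,147,-41)])"
```

```text
t 22.12 p [ 684.8 -135.5  232.4] rot [-89.96   0.49 -40.98] F [-0.1 -0.5  0.3] g 42.7 q [ 28.  28. -29.  74.  13.  81. -42.]
1660 [320.  20.] [786.8 -52.8] len [18.8 34.7] yaw 16.9
2643 [481.  99.] [ 836.1 -151.6] len [31.9 50.3] yaw 19.4
1561 [287. 231.] [ 687.1 -139.1] len [19.3 51.5] yaw -26.7
255 [ 35. 263.] [528.7 -36.1] len [11.7 26.7] yaw -3.6
1651 [500. 340.] [ 756.2 -324.1] len [28.9 68.4] yaw 7.5
289 [414. 413.] [ 659.7 -343.6] len [14.6 26.7] yaw 37.6
t 22.23 p [ 684.5 -135.6  233.1] rot [-89.97   0.42 -40.98] F [0.7 0.1 0.2] g 42.5 q [ 28.  28. -29.  74.  13.  81. -42.]
2
twist [[-0.001, 0.001, -0.014], [0.0, 0.0, 0.0]]
offset [[0.021, 0.381, 0.01], [0.0, 0.48, 0.0]]
```

View pics/w11.png

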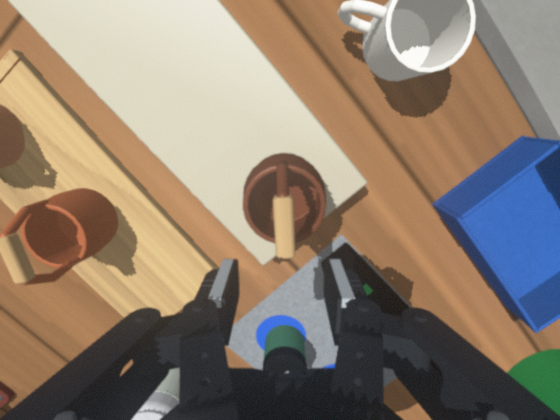

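View pics/t11.png

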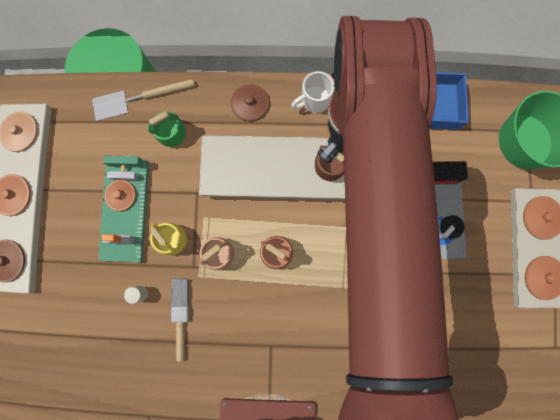

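```bash
python3 - <<'E'
from plan import *
from meas import blob
c=bot.calibration('top')
for f in ['t11.png']:
    im=cv2.imread('pics/'+f); hsv=cv2.cvtColor(im,cv2.COLOR_BGR2HSV).astype(int)
    for nm,p in dict(pot2grip=(210,254),pot2rim=(216,255),potMgrip=(276,250)).items(): print(nm,plane(c,*p,136 if 'grip' in nm else 80).round(1))
    cv2.imwrite('pics/c12.png',cv2.resize(im[210:295,190:300],None,fx=6,fy=6,interpolation=cv2.INTER_CUBIC))
E
```

```text
pot2grip [463.6 129.3 136. ]
pot2rim [462.6 124.9  80. ]
potMgrip [476.3 -14.4 136. ]
```

View pics/c12.png

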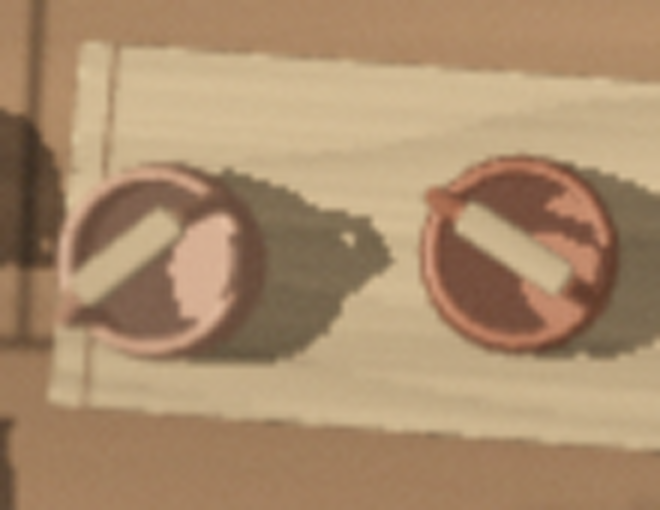

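apply_moves:
  twist:
    - [0,0,-0.014]
    - [0,0,0]
    - [0,0,0]
    - [0,0,0]
  offset:
    - [0.02,0.36,0.01]
    - [0,0.35,0]
    - [0,0.1,0]
    - [0,0,0]
  gripper: [0.5,0.5,0.5,0.5]

```text
time: 22.72
ee_pos: [685.4, -133.8, 154.0]
tool_rot: [-89.9, -0.3, -40.8]
wrist_force: [-0.1, -0.5, 1.1]
grip_width: 42.9
```

```bash
python3 -c "
from plan import *
st();plan([(686.7,-136.7,147,-41)])"
```

```text
t 22.73 p [ 685.4 -133.8  154. ] rot [-89.88  -0.28 -40.8 ] F [-0.1 -0.5  1.1] g 42.9 q [ 28.  30. -29.  81.  15.  73. -43.]
1
twist [[-0.004, 0.007, 0.009]]
offset [[0.028, 0.07, -0.014]]
```

apply_moves:
  twist:
    - [0,0.01,0.01]
    - [0,0,0]
    - [0,0,0]
    - [0,0,0]
    - [0,0,0]
    - [0,0,0]
  offset:
    - [0.03,0.08,-0.01]
    - [0,0,0]
    - [0,0,0]
    - [0,0,0]
    - [0,0,0]
    - [0,0,0]
  gripper: [0.5,0,0,0,0,0]

```text
time: 23.48
ee_pos: [688.5, -136.5, 149.1]
tool_rot: [-89.8, -0.2, -41.1]
wrist_force: [-0.4, -0.5, -0.9]
grip_width: 12.6
```

apply_moves:
  twist:
    - [0,0,0]
    - [0,0,0]
    - [0,0,0]
  offset:
    - [0,-0.1,0]
    - [0,-0.2,0]
    - [0,-0.05,0]
  gripper: [0,0,0]

```text
time: 23.85
ee_pos: [687.8, -136.6, 185.7]
tool_rot: [-89.8, -0.1, -41.1]
wrist_force: [0.7, 0.1, -3.1]
grip_width: 12.7
```

```bash
python3 - <<'E'
from plan import *
st(); plan([(470,-124,188,-41)],step=35)
E
```

```text
t 23.85 p [ 687.8 -136.6  185.7] rot [-89.8   -0.09 -41.11] F [ 0.7  0.1 -3.1] g 12.7 q [ 28.  29. -29.  78.  14.  76. -43.]
7
twist [[-0.001, -0.001, 0.0], [-0.001, 0.0, 0.0], [-0.001, -0.001, 0.001], [-0.001, 0.0, 0.0], [-0.001, -0.001, 0.001], [-0.001, 0.0, 0.0], [-0.001, -0.001, 0.001]]
offset [[-0.246, -0.004, -0.191], [-0.246, -0.004, -0.191], [-0.247, -0.004, -0.191], [-0.247, -0.004, -0.191], [-0.246, -0.004, -0.191], [-0.247, -0.004, -0.19], [-0.247, -0.003, -0.19]]
```

apply_moves:
  twist:
    - [0,0,0]
    - [0,0,0]
    - [0,0,0]
    - [0,0,0]
    - [0,0,0]
    - [0,0,0]
    - [0,0,0]
    - [0,0,0]
    - [0,0,0]
  offset:
    - [-0.15,0,-0.12]
    - [-0.25,0,-0.19]
    - [-0.25,0,-0.19]
    - [-0.25,0,-0.19]
    - [-0.25,0,-0.19]
    - [-0.25,0,-0.19]
    - [-0.2,0,-0.16]
    - [-0.11,0,-0.09]
    - [0,0,0]
  gripper: [0,0,0,0,0,0,0,0,0]

```text
time: 24.98
ee_pos: [467.2, -122.8, 188.8]
tool_rot: [-89.7, -0.5, -41.1]
wrist_force: [-0.8, 0.3, -4.3]
grip_width: 12.0
```

apply_moves:
  twist:
    - [0,0,0]
    - [0,0,0]
    - [0,0,0]
    - [0,0,0]
  offset:
    - [0,0.22,0]
    - [0,0.26,0]
    - [0,0.16,0]
    - [0,0.03,0]
  gripper: [0,0,0,0]

```text
time: 25.48
ee_pos: [472.5, -122.7, 121.8]
tool_rot: [-89.5, -0.7, -41.0]
wrist_force: [-1.2, -0.8, -3.9]
grip_width: 12.2
```

Holding. Place TCP expected about 114.

apply_moves:
  twist:
    - [0,0,0]
    - [0,0,0]
  offset:
    - [0,0.03,0]
    - [0,0.03,0]
  gripper: [0,0]

```text
time: 25.72
ee_pos: [473.8, -122.9, 116.6]
tool_rot: [-89.5, -0.8, -41.0]
wrist_force: [-0.2, -0.3, -4.4]
grip_width: 12.6
```

apply_moves:
  twist:
    - [0,0,0]
  offset:
    - [0,0.02,0]
  gripper: [0]

```text
time: 25.85
ee_pos: [474.1, -122.9, 114.9]
tool_rot: [-89.4, -0.8, -41.0]
wrist_force: [0.2, -0.1, -5.0]
grip_width: 12.4
```

apply_moves:
  twist:
    - [0,0,0]
  offset:
    - [0,0.02,0]
  gripper: [0]

```text
time: 25.98
ee_pos: [475.1, -122.8, 113.7]
tool_rot: [-89.4, -0.9, -41.0]
wrist_force: [-3.1, 4.5, 13.5]
grip_width: 12.4
```

apply_moves:
  twist:
    - [0,0,0]
    - [0,0,0]
    - [0,0,0]
    - [0,0,0]
    - [0,0,0]
    - [0,0,0]
    - [0,0,0]
  offset:
    - [0,0,0]
    - [0,0,0]
    - [0,0,0]
    - [0,-0.2,0]
    - [0,-0.5,0]
    - [0,-0.4,0]
    - [0,0,0]
  gripper: [0.5,0.5,0.5,0.5,0.5,0.5,0.5]

```text
time: 26.85
ee_pos: [473.4, -122.9, 228.2]
tool_rot: [-89.4, -1.1, -41.0]
wrist_force: [-0.4, 0.2, 0.0]
grip_width: 42.7
```

```bash
python3 - <<'E'
from plan import *
st(); c,_=snap('top','t13.png');im=cv2.imread('pics/t13.png'); hsv=cv2.cvtColor(im,cv2.COLOR_BGR2HSV).astype(int)
cv2.imwrite('pics/c13.png',im)
# grip corners of pot2 read in crop c12 (6x, origin 190,210)
for q in [(78,285),(168,210),(185,228),(95,303)]: print(plane(c,190+q[0]/6,210+q[1]/6,137).round(1))
plan([(464,126,220,39)])
E
```

```text
t 26.85 p [ 473.4 -122.9  228.2] rot [-89.35  -1.06 -41.01] F [-0.4  0.2  0. ] g 42.7 q [ 41.   1. -31. 105.   1.  72. -32.]
[455.5 144.2 137. ]
[483.7 112.4 137. ]
[477.3 105.9 137. ]
[449.2 137.7 137. ]
9
twist [[0.001, -0.296, 0.004], [0.001, -0.296, 0.004], [0.001, -0.296, 0.005], [0.0, -0.296, 0.005], [0.0, -0.297, 0.004], [0.001, -0.296, 0.005], [0.0, -0.297, 0.004], [0.001, -0.296, 0.005], [0.0, -0.297, 0.004]]
offset [[-0.189, 0.006, 0.202], [-0.155, 0.007, 0.229], [-0.118, 0.007, 0.25], [-0.078, 0.008, 0.265], [-0.036, 0.008, 0.274], [0.007, 0.008, 0.277], [0.05, 0.007, 0.272], [0.091, 0.008, 0.261], [0.131, 0.007, 0.245]]
```

View pics/t13.png

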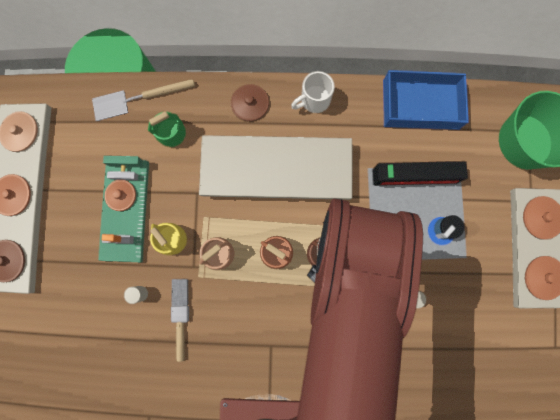

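All three pots are on the board, but the sand pot at px (216,254) was knocked towards the board's end. I'll re-grasp it and bring it inward.

apply_moves:
  twist:
    - [0,-0.3,0]
    - [0,-0.3,0]
    - [0,-0.3,0.01]
    - [0,-0.3,0.01]
    - [0,-0.3,0.01]
    - [0,-0.3,0.01]
    - [0,-0.3,0]
    - [0,-0.3,0]
    - [0,-0.3,0]
    - [0,0,0]
  offset:
    - [-0.19,0,0.2]
    - [-0.15,0,0.23]
    - [-0.12,0,0.25]
    - [-0.08,0,0.26]
    - [-0.04,0.01,0.27]
    - [0.01,0.01,0.28]
    - [0.05,0.01,0.27]
    - [0.09,0.01,0.26]
    - [0.13,0.01,0.24]
    - [0,0,0]
  gripper: [0.5,0.5,0.5,0.5,0.5,0.5,0.5,0.5,0.5,0.5]

```text
time: 28.15
ee_pos: [450.4, 130.3, 208.5]
tool_rot: [-89.2, 0.8, 42.6]
wrist_force: [0.4, -0.4, -0.8]
grip_width: 42.7
```

```bash
python3 look.py w14.png 136; python3 -c "
from plan import *
st();plan([(466,125,165,41),(466,125,113,41)])"
```

```text
t 28.15 p [450.4 130.3 208.5] rot [-89.24   0.79  42.57] F [ 0.4 -0.4 -0.8] g 42.7 q [ 25.   2. -47. 107.   1.  72.  21.]
518 [220.   8.] [327.8 207.6] len [10.3 18.7] yaw -58.8
1527 [299.  25.] [370.2 233.2] len [19.8 34.6] yaw -89.5
373 [371.  12.] [396.9 268. ] len [11.5 15.5] yaw -12.5
414 [338.  40.] [393.6 243.2] len [10.8 19.6] yaw 9.7
3645 [528. 349.] [682.4 189.8] len [50.4 81. ] yaw 79.5
t 28.2 p [450.6 128.9 208.4] rot [-89.26   0.83  42.35] F [-0.7  0.6  0.5] g 42.8 q [ 25.   2. -47. 107.   1.  72.  21.]
2
twist [[-0.024, 0.045, -0.028], [0.0, 0.0, 0.0]]
offset [[0.094, 0.431, -0.138], [0.0, 0.52, 0.0]]
```

View pics/w14.png

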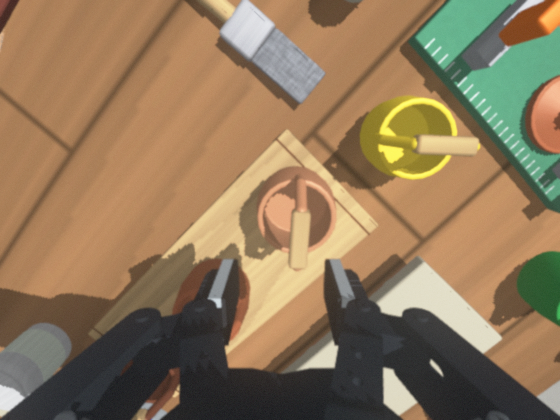

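```bash
python3 - <<'E'
from plan import *
c=bot.calibration('wrist'); d=np.array([0,1.4,0])
for p in [(302,212),(300,240),(299,268)]: print(plane(c,*p,137)+d)
E
```

```text
[454.17169463 147.23043773 137.        ]
[467.84055334 130.71270722 137.        ]
[482.90113364 113.71168508 137.        ]
```

apply_moves:
  twist:
    - [-0.024,0.045,-0.028]
    - [0,0,0]
    - [0,0,0]
  offset:
    - [0.094,0.25,-0.138]
    - [0,0,0]
    - [0,0,0]
  gripper: [0.5,0.5,0.5]

```text
time: 28.58
ee_pos: [466.1, 122.2, 181.9]
tool_rot: [-89.9, 0.1, 40.6]
wrist_force: [-0.7, -0.8, 0.3]
grip_width: 42.7
```

```bash
python3 -c "
from plan import *
st();plan([(466,125,113,41)])"
```

```text
t 28.57 p [466.1 122.2 181.9] rot [-89.95   0.12  40.57] F [-0.7 -0.8  0.3] g 42.7 q [ 25.   5. -47. 108.   4.  68.  18.]
2
twist [[-0.001, -0.007, -0.002], [-0.001, -0.007, -0.002]]
offset [[0.009, 0.344, 0.011], [0.009, 0.345, 0.01]]
```

apply_moves:
  twist:
    - [0,-0.01,0]
    - [0,-0.01,0]
    - [0,0,0]
    - [0,0,0]
  offset:
    - [0.02,0.34,0.02]
    - [0.02,0.3,0.02]
    - [0,0.04,0]
    - [0,0,0]
  gripper: [0.5,0.5,0.5,0.5]

```text
time: 29.08
ee_pos: [467.9, 126.9, 116.2]
tool_rot: [-90.1, -0.0, 41.0]
wrist_force: [-0.3, 0.0, 1.1]
grip_width: 42.6
```

```bash
python3 -c "
from plan import *
st();plan([(467,127.5,113,41)])"
```

```text
t 29.07 p [467.9 126.9 116.2] rot [-9.012e+01 -2.000e-02  4.099e+01] F [-0.3  0.   1.1] g 42.6 q [ 23.  10. -47. 113.   8.  61.  14.]
1
twist [[0.004, 0.0, 0.001]]
offset [[-0.003, 0.032, 0.011]]
```

apply_moves:
  twist:
    - [0,0,0]
    - [0,0,0]
    - [0,0,0]
    - [0,0,0]
    - [0,0,0]
    - [0,0,0]
  offset:
    - [0,0.03,0]
    - [0,0,0]
    - [0,0,0]
    - [0,0,0]
    - [0,0,0]
    - [0,0,0]
  gripper: [0.5,0,0,0,0,0]

```text
time: 29.82
ee_pos: [469.4, 127.0, 115.8]
tool_rot: [-90.3, -0.2, 40.9]
wrist_force: [0.5, -0.3, -0.6]
grip_width: 12.5
```

apply_moves:
  twist:
    - [0,0,0]
    - [0,0,0]
    - [0,0,0]
  offset:
    - [0,-0.1,0]
    - [0,-0.1,0]
    - [0,0,0]
  gripper: [0,0,0]

```text
time: 30.2
ee_pos: [468.9, 126.9, 137.0]
tool_rot: [-90.2, -0.1, 40.9]
wrist_force: [-1.2, -0.4, -3.5]
grip_width: 12.5
```

```bash
python3 -c "
from plan import *
st();plan([(470,100,137,41)],step=20)"
```

```text
t 30.2 p [468.9 126.9 137. ] rot [-90.23  -0.13  40.94] F [-1.2 -0.4 -3.5] g 12.5 q [ 24.   8. -47. 111.   7.  63.  15.]
2
twist [[0.004, -0.001, 0.002], [0.004, -0.001, 0.002]]
offset [[-0.084, 0.0, -0.105], [-0.084, 0.001, -0.106]]
```

apply_moves:
  twist:
    - [0,0,0]
    - [0,0,0]
    - [0,0,0]
    - [0,0,0]
    - [0,0,0]
  offset:
    - [-0.08,0,-0.1]
    - [-0.08,0,-0.1]
    - [0,0.07,0]
    - [0,0.07,0]
    - [0,0.03,0]
  gripper: [0,0,0,0,0]

```text
time: 30.82
ee_pos: [469.5, 98.4, 118.2]
tool_rot: [-90.2, -0.1, 40.9]
wrist_force: [-0.4, 0.1, -2.6]
grip_width: 12.3
```

apply_moves:
  twist:
    - [0,0,0]
  offset:
    - [0,0.02,0]
  gripper: [0]

```text
time: 30.95
ee_pos: [469.3, 98.7, 115.8]
tool_rot: [-90.2, -0.0, 40.9]
wrist_force: [0.5, 0.3, -2.3]
grip_width: 12.2
```

apply_moves:
  twist:
    - [0,0,0]
  offset:
    - [0,0.015,0]
  gripper: [0]

```text
time: 31.08
ee_pos: [469.9, 99.0, 115.7]
tool_rot: [-90.2, -0.1, 40.9]
wrist_force: [-9.4, -4.1, 29.3]
grip_width: 12.3
```

apply_moves:
  twist:
    - [0,0,0]
    - [0,0,0]
    - [0,0,0]
    - [0,0,0]
    - [0,0,0]
    - [0,0,0]
    - [0,0,0]
  offset:
    - [0,0,0]
    - [0,0,0]
    - [0,0,0]
    - [0,-0.2,0]
    - [0,-0.5,0]
    - [0,-0.4,0]
    - [0,0,0]
  gripper: [0.5,0.5,0.5,0.5,0.5,0.5,0.5]

```text
time: 31.95
ee_pos: [469.9, 100.4, 229.4]
tool_rot: [-90.2, -0.2, 41.0]
wrist_force: [0.1, -0.3, 0.0]
grip_width: 42.7
```

```bash
python3 - <<'E'
from plan import *
st(); snap('top','t15.png');im=cv2.imread('pics/t15.png')
cv2.imwrite('pics/c15.png',cv2.resize(im[150:270,360:480],(600,600),interpolation=cv2.INTER_CUBIC))
E
```

```text
t 31.95 p [469.9 100.4 229.4] rot [-90.24  -0.16  41.01] F [ 0.1 -0.3  0. ] g 42.7 q [ 28.   2. -46. 105.   1.  73.  23.]
```

View pics/c15.png

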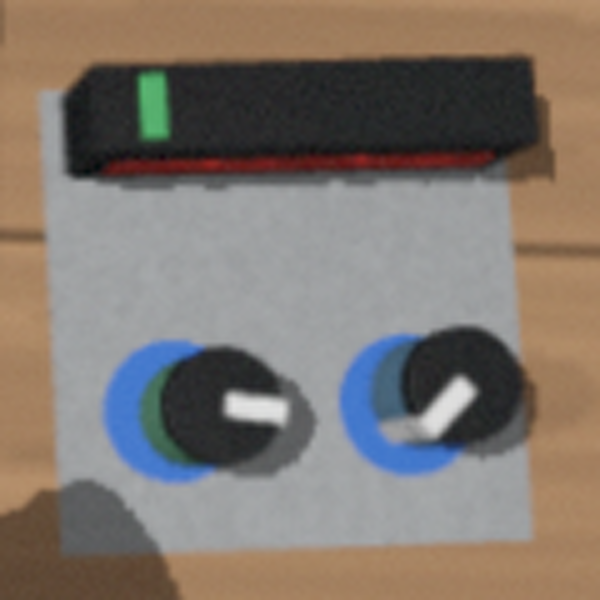

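```bash
cat > jars.py <<'E'
from plan import *
from meas import blob
from scipy.optimize import least_squares
def circ(P,r):
    f=lambda p: np.hypot(P[:,0]-p[0],P[:,1]-p[1])-r
    s=least_squares(f,P.mean(0),loss='soft_l1',f_scale=1.0); return s.x,np.sqrt(np.mean(s.fun**2))
def contour(m):
    cs,_=cv2.findContours(m.astype(np.uint8),cv2.RETR_EXTERNAL,cv2.CHAIN_APPROX_NONE); return max(cs,key=cv2.contourArea)[:,0,:]
def jars(f):
    c=bot.calibration('top'); im=cv2.imread('pics/'+f); 
    S=6; x0,y0=360,150
    up=cv2.resize(im[y0:270,x0:480],None,fx=S,fy=S,interpolation=cv2.INTER_CUBIC)
    px=lambda q:(x0+(q[0]+.5)/S-.5,y0+(q[1]+.5)/S-.5)
    hsv=cv2.cvtColor(up,cv2.COLOR_BGR2HSV).astype(int); H,Sa,V=[hsv[...,i] for i in range(3)]
    pad=contour((Sa<60)&(V>90)&(V<200))
    # discs
    for a,ce,m in blob((H>98)&(H<125)&(Sa>130)&(V>130),1500):
        P=np.array([plane(c,*px(q),0)[:2] for q in contour(m)])
        # keep hull pts only (outer arc)
        hull=cv2.convexHull(contour(m))[:,0,:]; Ph=np.array([plane(c,*px(q),0)[:2] for q in hull])
        print('disc',circ(Ph,36))
    blk=(V<75)
    blk[:int(40*S)]=False
    for a,ce,m in blob(cv2.morphologyEx(blk.astype(np.uint8),cv2.MORPH_OPEN,np.ones((9,9))),2000):
        P=np.array([plane(c,*px(q),60)[:2] for q in cv2.convexHull(contour(m))[:,0,:]]); print('cap',a,circ(P,28))
    wh=(V>165)&(Sa<50); wh[:40*S]=False
    for a,ce,m in blob(wh,200):
        ys,xs=np.nonzero(m); P=np.array([plane(c,*px(q),60)[:2] for q in zip(xs,ys)]); w,v=np.linalg.eigh(np.cov(P.T))
        print('stripe',a,P.mean(0).round(1),np.sqrt(12*w).round(1),'dir',np.degrees(np.arctan2(v[1,1],v[0,1])).round(1))
    E=lambda q:plane(c,x0+q[0]/5,y0+q[1]/5,0)[:2]
    bl,br,tl=E((62,555)),E((531,540)),E((42,95)); print('pad',bl,br,tl,'bottom',np.degrees(np.arctan2(*(bl-br)[::-1]))-90,'left',np.degrees(np.arctan2(*(tl-bl)[::-1])))
if __name__=='__main__':
    import sys; jars(sys.argv[1])
E
python3 jars.py t15.png
```

```text
disc (array([ 539.45656141, -429.16819572]), np.float64(1.264158463040563))
disc (array([ 533.21664345, -309.17742997]), np.float64(1.1919101027661765))
cap 12859 (array([ 543.56066549, -431.58401749]), np.float64(1.5211244417028835))
cap 13656 (array([ 530.39356852, -313.8027382 ]), np.float64(1.2979393917469153))
stripe 289 [ 624.4 -236.8] [ 5.4 10. ] dir 151.2
stripe 536 [ 607.4 -262.9] [ 8.2 18.7] dir 71.2
stripe 302 [ 607.8 -306.1] [6.4 8.8] dir 66.2
stripe 812 [ 591.6 -282.7] [ 8.2 20.8] dir -160.2
stripe 292 [ 578.6 -333.1] [ 5.1 16.1] dir 62.1
stripe 205 [ 572.1 -260.2] [3.7 9.8] dir 47.9
stripe 228 [ 573.6 -316.5] [4.7 7.6] dir -175.3
stripe 13279 [ 493.8 -377.7] [ 77.2 111.3] dir 109.2
stripe 234 [ 560.3 -239. ] [ 3.9 11. ] dir 156.5
stripe 3303 [ 515.8 -274.7] [58.4 94.8] dir -157.6
stripe 224 [ 549.2 -364.6] [ 5. 10.] dir 120.3
stripe 2045 [ 532.8 -423.7] [10.6 31. ] dir 136.6
stripe 1858 [ 530.6 -331.7] [10.2 28.6] dir 83.8
stripe 227 [ 496.4 -357.4] [4.4 9.4] dir 107.4
stripe 547 [ 478.5 -285. ] [ 6.8 14.8] dir 58.5
stripe 288 [ 479.2 -303.7] [5.9 8.8] dir 155.9
stripe 213 [ 478.1 -440. ] [5.4 6.9] dir -147.3
pad [ 458.85608072 -252.31648578] [ 470.80440052 -491.57579267] [ 691.59015625 -241.86082527] bottom 2.85890677181348 left 2.572303501958639
```

```bash
python3 - <<'E'
from plan import *
plan([(560,-100,225,-10),(530,-314,200,-81)])
E
```

```text
14
twist [[0.001, 0.283, 0.001], [0.001, 0.283, 0.001], [0.001, 0.284, 0.001], [0.001, 0.283, 0.0], [0.0, 0.284, 0.0], [0.001, 0.283, 0.001], [0.0, 0.296, 0.0], [0.0, 0.296, 0.0], [0.0, 0.296, 0.0], [0.0, 0.296, 0.0], [0.0, 0.296, 0.0], [0.0, 0.296, 0.0], [0.0, 0.295, 0.0], [0.0, 0.296, 0.0]]
offset [[-0.105, 0.006, -0.351], [-0.051, 0.005, -0.363], [0.002, 0.005, -0.366], [0.057, 0.005, -0.362], [0.11, 0.005, -0.349], [0.16, 0.005, -0.329], [0.009, 0.031, -0.27], [0.051, 0.031, -0.265], [0.091, 0.031, -0.254], [0.13, 0.031, -0.237], [0.165, 0.031, -0.214], [0.196, 0.032, -0.186], [0.222, 0.031, -0.154], [0.243, 0.032, -0.118]]
```

apply_moves:
  twist:
    - [0,0.283,0]
    - [0,0.283,0]
    - [0,0.284,0]
    - [0,0.283,0]
    - [0,0.284,0]
    - [0,0.283,0]
    - [0,0.296,0]
    - [0,0.296,0]
    - [0,0.296,0]
    - [0,0.296,0]
    - [0,0.296,0]
    - [0,0.296,0]
    - [0,0.295,0]
    - [0,0.28,0]
    - [0,0,0]
  offset:
    - [-0.1,0,-0.35]
    - [-0.05,0,-0.36]
    - [0,0,-0.37]
    - [0.06,0,-0.36]
    - [0.11,0,-0.35]
    - [0.16,0,-0.33]
    - [0.01,0.03,-0.27]
    - [0.05,0.03,-0.26]
    - [0.09,0.03,-0.25]
    - [0.13,0.03,-0.24]
    - [0.16,0.03,-0.21]
    - [0.2,0.03,-0.19]
    - [0.22,0.03,-0.15]
    - [0.24,0.03,-0.12]
    - [0,0,0]
  gripper: [1,1,1,1,1,1,1,1,1,1,1,1,1,1,1]

```text
time: 33.88
ee_pos: [511.0, -321.8, 177.6]
tool_rot: [-91.6, 0.6, -84.4]
wrist_force: [0.7, 0.1, 0.6]
grip_width: 85.3
```

```bash
python3 - <<'E'
from plan import *
st(); c,_=snap('wrist','w16.png'); snap('top','t16.png'); snap('side','s16.png')
print(repr(c))
E
```

```text
t 33.88 p [ 511.  -321.8  177.6] rot [-91.58   0.61 -84.35] F [0.7 0.1 0.6] g 85.3 q [ 41.  18. -17.  92.   6.  72. -61.]
{'vfov': 67.23901672139482, 'cx': 280.99612471694974, 'cy': 212.087623433551, 'k1': -0.051051016455838025, 'eye': array([ 593.47496551, -315.12359439,  317.5326064 ]), 'orientation': array([-19.37360545,   0.50044494, -84.32621013])}
```

View pics/w16.png

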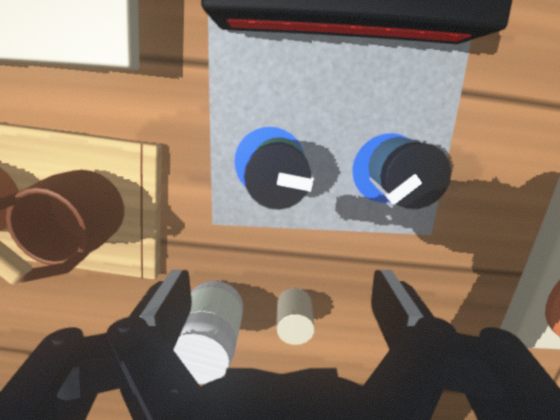

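View pics/t16.png

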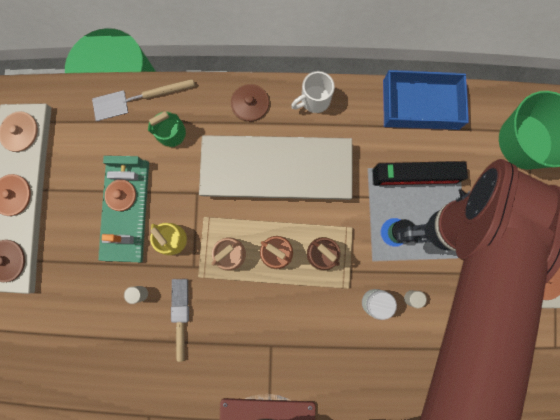

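```bash
cat > wj.py <<'E'
from jars import *
def wj(f,c,S=3,vmax=300,x0=180,x1=480):
    im=cv2.imread('pics/'+f); up=cv2.resize(im[:vmax,x0:x1],None,fx=S,fy=S,interpolation=cv2.INTER_CUBIC)
    px=lambda q:(x0+(q[0]+.5)/S-.5,(q[1]+.5)/S-.5)
    hsv=cv2.cvtColor(up,cv2.COLOR_BGR2HSV).astype(int); H,Sa,V=[hsv[...,i] for i in range(3)]
    for a,ce,m in blob((H>98)&(H<125)&(Sa>150)&(V>150),800):
        Ph=np.array([plane(c,*px(q),0)[:2] for q in cv2.convexHull(contour(m))[:,0,:]]); print('disc',a,circ(Ph,36))
    blk=cv2.morphologyEx((V<60).astype(np.uint8),cv2.MORPH_OPEN,np.ones((9,9)))
    for a,ce,m in blob(blk,3000):
        P=np.array([plane(c,*px(q),60)[:2] for q in cv2.convexHull(contour(m))[:,0,:]]); x=circ(P,28)
        if x[1]<6: print('cap',a,(np.array(px(ce))).round(),x)
    for a,ce,m in blob(cv2.morphologyEx(((V>215)&(Sa<40)).astype(np.uint8),cv2.MORPH_OPEN,np.ones((5,5))),500):
        ys,xs=np.nonzero(m); P=np.array([plane(c,*px(q),60)[:2] for q in zip(xs,ys)]); w,v=np.linalg.eigh(np.cov(P.T)); L=np.sqrt(12*w)
        if 6<L[0]<16 and L[1]<45: print('stripe',a,np.array(px(ce)).round(),P.mean(0).round(1),L.round(1),'dir',np.degrees(np.arctan2(v[1,1],v[0,1])).round(1))
E
python3 - <<'E'
from wj import *
from numpy import array
c={'vfov': 67.23901672139482, 'cx': 280.99612471694974, 'cy': 212.087623433551, 'k1': -0.051051016455838025, 'eye': array([ 593.47496551, -315.12359439,  317.5326064 ]), 'orientation': array([-19.37360545,   0.50044494, -84.32621013])}
wj('w16.png',c)
st()
E
```

```text
disc 8582 (array([ 532.69393066, -307.51179783]), np.float64(0.6866612749851152))
disc 9160 (array([ 539.61357518, -427.51747073]), np.float64(1.8544922415150582))
cap 7178 [433. 187.] (array([ 545.66641308, -431.43291185]), np.float64(2.2470922761809806))
stripe 3577 [295. 182.] [ 531.2 -330.6] [ 9.9 28.9] dir 84.9
stripe 3519 [403. 189.] [ 534.1 -422.9] [10.  29.5] dir 136.3
t 34.02 p [ 513.  -318.4  178.9] rot [-91.45   0.65 -83.92] F [0.1 0.3 0.6] g 85.1 q [ 41.  18. -17.  92.   6.  72. -61.]
```

```bash
python3 - <<'E'
from plan import *
st(); plan([(531,-315.5,120,-81),(531,-315.5,40,-81,40),(531,-315.5,20,-81)])
E
```

```text
t 34.02 p [ 513.  -318.4  178.9] rot [-91.45   0.65 -83.92] F [0.1 0.3 0.6] g 85.1 q [ 41.  18. -17.  92.   6.  72. -61.]
5
twist [[0.024, -0.048, -0.011], [0.024, -0.049, -0.012], [0.0, 0.0, 0.0], [0.0, 0.0, 0.0], [0.0, 0.0, 0.0]]
offset [[-0.002, 0.292, 0.099], [0.0, 0.294, 0.094], [0.0, 0.4, 0.0], [0.0, 0.4, 0.0], [0.0, 0.2, 0.0]]
```

apply_moves:
  twist:
    - [0.024,-0.048,-0.011]
    - [0.024,-0.049,-0.012]
    - [0,0,0]
  offset:
    - [0,0.29,0.1]
    - [0,0.29,0.095]
    - [0,0,0]
  gripper: [1,1,1]

```text
time: 34.4
ee_pos: [533.5, -311.8, 119.8]
tool_rot: [-89.9, 0.0, -80.4]
wrist_force: [-0.6, 0.1, 1.1]
grip_width: 85.3
```

```bash
python3 - <<'E'
from plan import *
st(); plan([(531,-315.5,40,-81,40),(531,-315.5,20,-81)])
E
```

```text
t 34.4 p [ 533.5 -311.8  119.8] rot [-89.86   0.   -80.41] F [-0.6  0.1  1.1] g 85.3 q [ 40.  21. -18.  96.   7.  64. -59.]
3
twist [[-0.002, 0.01, 0.0], [-0.003, 0.01, 0.0], [0.0, 0.0, 0.0]]
offset [[0.016, 0.399, -0.016], [0.017, 0.399, -0.016], [0.0, 0.2, 0.0]]
```

apply_moves:
  twist:
    - [0,0.01,0]
    - [0,0.01,0]
    - [0,0,0]
    - [0,0,0]
    - [0,0,0]
  offset:
    - [0.02,0.35,-0.02]
    - [0.02,0.35,-0.02]
    - [0,0.2,0]
    - [0,0.05,0]
    - [0,0,0]
  gripper: [1,1,1,1,1]

```text
time: 35.02
ee_pos: [534.7, -315.6, 29.3]
tool_rot: [-89.5, -0.2, -80.8]
wrist_force: [0.3, -0.4, 0.2]
grip_width: 85.2
```

```bash
python3 - <<'E'
from plan import *
st(); plan([(531,-315.5,20,-81)])
E
```

```text
t 35.02 p [ 534.7 -315.6   29.3] rot [-89.52  -0.23 -80.78] F [ 0.3 -0.4  0.2] g 85.2 q [ 40.  27. -17. 100.   9.  55. -61.]
1
twist [[-0.016, 0.007, 0.008]]
offset [[-0.008, 0.092, -0.037]]
```

apply_moves:
  twist:
    - [-0.016,0,0.008]
    - [0,0,0]
    - [0,0,0]
    - [0,0,0]
    - [0,0,0]
    - [0,0,0]
    - [0,0,0]
  offset:
    - [-0.01,0.1,-0.04]
    - [0,0.01,0]
    - [0,0,0]
    - [0,0,0]
    - [0,0,0]
    - [0,0,0]
    - [0,0,0]
  gripper: [1,1,0,0,0,0,0]
  newtons: 60

```text
time: 35.9
ee_pos: [531.9, -316.1, 20.5]
tool_rot: [-89.9, -0.1, -80.8]
wrist_force: [-0.1, -0.6, -0.5]
grip_width: 54.5
```

apply_moves:
  twist:
    - [0,0,0]
    - [0,0,0]
  offset:
    - [0,-0.06,0]
    - [0,0,0]
  gripper: [0,0]

```text
time: 36.15
ee_pos: [531.6, -315.9, 26.6]
tool_rot: [-89.9, -0.1, -80.8]
wrist_force: [-0.9, -0.2, -2.7]
grip_width: 55.0
```

```bash
python3 - <<'E'
from plan import *
s=bot.get_state(); st(); y=s['tool_rot'][2]; plan([(533,-308.3,s['ee_pos'][2],y+98.4)],astep=8)
E
```

```text
t 36.15 p [ 531.6 -315.9   26.6] rot [-89.9   -0.09 -80.78] F [-0.9 -0.2 -2.7] g 55.0 q [ 40.  27. -17. 100.   9.  55. -61.]
13
twist [[0.0, -0.252, 0.0], [0.0, -0.252, 0.0], [0.0, -0.252, 0.0], [0.0, -0.252, 0.0], [0.0, -0.252, 0.001], [0.0, -0.252, 0.0], [0.0, -0.253, 0.0], [0.0, -0.252, 0.001], [0.0, -0.253, 0.0], [0.0, -0.252, 0.001], [0.0, -0.253, 0.0], [0.001, -0.252, 0.001], [0.0, -0.253, 0.0]]
offset [[-0.006, 0.0, 0.002], [-0.005, 0.0, 0.003], [-0.005, 0.0, 0.003], [-0.004, 0.0, 0.004], [-0.004, 0.0, 0.005], [-0.003, 0.0, 0.005], [-0.003, 0.0, 0.005], [-0.002, 0.0, 0.006], [-0.001, 0.0, 0.006], [0.0, 0.0, 0.006], [0.0, 0.0, 0.006], [0.001, 0.0, 0.005], [0.003, 0.0, 0.006]]
```

apply_moves:
  twist:
    - [0,-0.25,0]
    - [0,-0.25,0]
    - [0,-0.25,0]
    - [0,-0.25,0]
    - [0,-0.25,0]
    - [0,-0.25,0]
    - [0,-0.25,0]
    - [0,-0.25,0]
    - [0,-0.25,0]
    - [0,-0.25,0]
    - [0,-0.25,0]
    - [0,-0.25,0]
    - [0,0,0]
  offset:
    - [0,0,0]
    - [0,0,0]
    - [0,0,0]
    - [0,0,0]
    - [0,0,0]
    - [0,0,0]
    - [0,0,0]
    - [0,0,0]
    - [0,0,0]
    - [0,0,0]
    - [0,0,0]
    - [0,0,0]
    - [0,0,0]
  gripper: [0,0,0,0,0,0,0,0,0,0,0,0,0]

```text
time: 37.78
ee_pos: [529.6, -316.1, 25.6]
tool_rot: [-90.0, 0.1, 12.1]
wrist_force: [0.1, -0.4, -2.0]
grip_width: 54.4
```

```bash
python3 - <<'E'
from plan import *
st(); c,_=snap('wrist','w17.png'); plan([(533,-308.3,26,17.6)])
E
```

```text
t 37.77 p [ 529.6 -316.1   25.6] rot [-9.003e+01  6.000e-02  1.206e+01] F [ 0.1 -0.4 -2. ] g 54.4 q [ 54.  30. -35.  99.  20.  57.  24.]
1
twist [[0.001, -0.188, -0.002]]
offset [[0.049, -0.004, 0.069]]
```

View pics/w17.png

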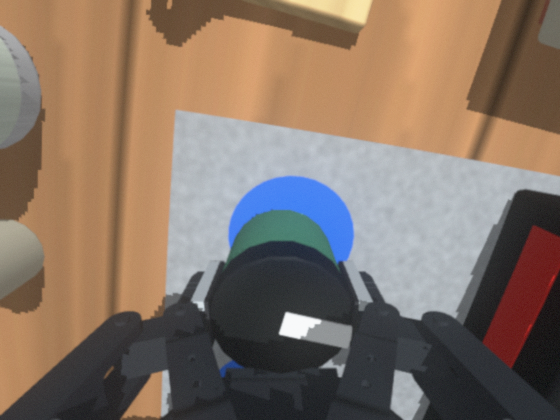

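apply_moves:
  twist:
    - [0,-0.1,0]
    - [0,-0.09,0]
    - [0,0,0]
  offset:
    - [0.03,0,0.03]
    - [0.02,0,0.04]
    - [0,0,0]
  gripper: [0,0,0]

```text
time: 38.2
ee_pos: [532.8, -307.9, 25.6]
tool_rot: [-90.0, 0.1, 17.4]
wrist_force: [-0.7, 0.8, -2.3]
grip_width: 55.2
```

```bash
python3 - <<'E'
from wj import *
st(); c,_=snap('wrist','w18.png'); wj('w18.png',c,vmax=420); plan([(533,-308.3,26,17.6)])
E
```

```text
t 38.2 p [ 532.8 -307.9   25.6] rot [-9.004e+01  8.000e-02  1.743e+01] F [-0.7  0.8 -2.3] g 55.2 q [ 54.  30. -36.  99.  21.  57.  28.]
disc 26499 (array([ 533.77049848, -306.84931276]), np.float64(0.629442146499209))
stripe 4485 [294. 324.] [ 539.8 -310.5] [ 8.7 11.9] dir 45.4
1
twist [[0.002, -0.007, -0.003]]
offset [[0.002, -0.004, -0.001]]
```

View pics/w18.png

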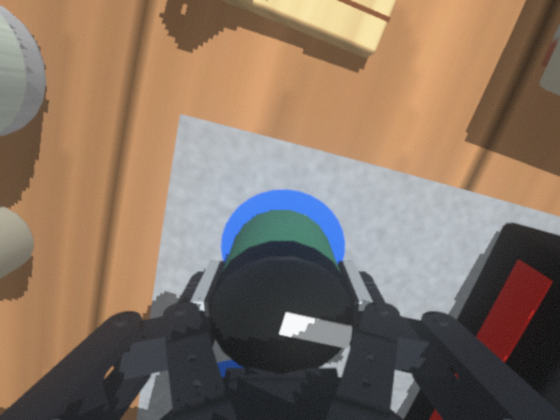

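apply_moves:
  twist:
    - [0,0,0]
    - [0,0,0]
  offset:
    - [0,0.04,0]
    - [0,0.02,0]
  gripper: [0,0]

```text
time: 38.5
ee_pos: [532.7, -308.6, 20.4]
tool_rot: [-90.1, 0.1, 17.2]
wrist_force: [-9.9, 4.5, 22.3]
grip_width: 54.9
```

apply_moves:
  twist:
    - [0,0,0]
  offset:
    - [0,0.01,0]
  gripper: [0]

```text
time: 38.62
ee_pos: [532.7, -308.6, 20.5]
tool_rot: [-90.1, 0.1, 17.2]
wrist_force: [-6.4, 3.5, 13.3]
grip_width: 54.9
```

apply_moves:
  twist:
    - [0,0,0]
    - [0,0,0]
    - [0,0,0]
    - [0,0,0]
    - [0,0,0]
    - [0,0,0]
    - [0,0,0]
  offset:
    - [0,0,0]
    - [0,0,0]
    - [0,0,0]
    - [0,-0.3,0]
    - [0,-0.5,0]
    - [0,-0.3,0]
    - [0,0,0]
  gripper: [1,1,1,1,1,1,1]

```text
time: 39.5
ee_pos: [532.8, -308.7, 132.8]
tool_rot: [-90.1, 0.1, 17.1]
wrist_force: [-0.5, -0.5, -0.1]
grip_width: 85.4
```

```bash
python3 - <<'E'
from wj import *
st(); c,_=snap('wrist','w19.png'); wj('w19.png',c,vmax=420); snap('top','t19.png'); jars('t19.png'); plan([(541,-434,140,17)])
E
```

```text
t 39.5 p [ 532.8 -308.7  132.8] rot [-90.06   0.14  17.11] F [-0.5 -0.5 -0.1] g 85.4 q [ 56.  24. -39.  94.  16.  68.  31.]
disc 10116 (array([ 533.85310228, -307.50483695]), np.float64(0.7529055294713597))
disc 5507 (array([ 540.62122554, -427.81985527]), np.float64(3.0117884426928616))
stripe 4873 [302. 228.] [ 548.6 -307.9] [10.5 29.9] dir -177.0
disc (array([ 533.27860551, -309.11843725]), np.float64(1.0890611967722625))
cap 19745 (array([ 588.4233195, -419.8001993]), np.float64(14.55387348675517))
cap 38193 (array([ 532.95699369, -306.88162874]), np.float64(51.56485575256346))
stripe 367 [ 561.6 -353.4] [ 2.7 27.5] dir -179.3
stripe 1897 [ 548.7 -308.9] [10.1 30.7] dir -176.4
pad [ 458.85608072 -252.31648578] [ 470.80440052 -491.57579267] [ 691.59015625 -241.86082527] bottom 2.85890677181348 left 2.572303501958639
3
twist [[-0.001, 0.001, -0.003], [-0.001, 0.001, -0.003], [-0.001, 0.002, -0.004]]
offset [[-0.093, -0.033, -0.41], [-0.093, -0.033, -0.41], [-0.092, -0.033, -0.411]]
```

View pics/w19.png

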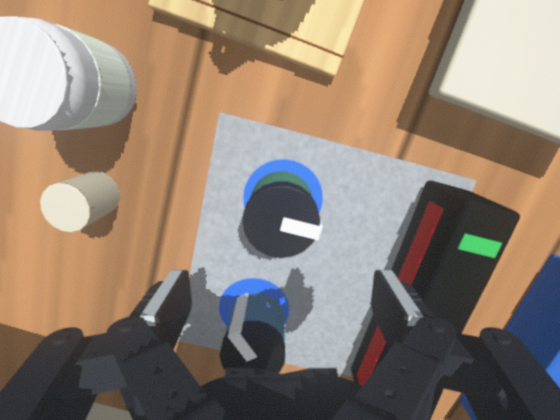

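apply_moves:
  twist:
    - [0,0,0]
    - [0,0,0]
    - [0,0,0]
    - [0,0,0]
  offset:
    - [-0.085,-0.03,-0.41]
    - [-0.085,-0.03,-0.41]
    - [-0.085,0,-0.41]
    - [0,0,0]
  gripper: [1,1,1,1]

```text
time: 40.1
ee_pos: [541.1, -434.9, 128.9]
tool_rot: [-89.5, 0.6, 17.2]
wrist_force: [0.8, 0.0, -0.5]
grip_width: 85.3
```

```bash
python3 - <<'E'
from wj import *
st(); c,_=snap('wrist','w20.png'); wj('w20.png',c,vmax=420); plan([(543.8,-432.3,75,17),(543.8,-432.3,20,17)])
E
```

```text
t 40.1 p [ 541.1 -434.9  128.9] rot [-89.51   0.63  17.22] F [ 0.8  0.  -0.5] g 85.3 q [ 59.  33. -35.  82.  19.  72.  40.]
disc 6402 (array([ 534.05821452, -305.03943284]), np.float64(0.8838978214744803))
disc 14969 (array([ 540.47564455, -427.27029543]), np.float64(0.7952523145100483))
stripe 2327 [466.  16.] [ 607.8 -272.5] [ 8.  15.8] dir 159.2
stripe 2121 [405. 106.] [ 592.2 -333. ] [ 6.5 22.7] dir -145.8
stripe 1501 [235. 139.] [ 494.  -385.5] [ 6.6 14.7] dir 166.5
stripe 1063 [297. 148.] [ 534.6 -379.3] [6.4 8.4] dir 151.7
stripe 1220 [315. 150.] [ 546.3 -377. ] [8.8 9.6] dir -156.0
stripe 5566 [277. 207.] [ 533.7 -422.2] [10.4 30.7] dir 135.9
3
twist [[-0.019, 0.012, -0.02], [0.0, 0.0, 0.0], [0.0, 0.0, 0.0]]
offset [[0.024, 0.539, -0.011], [0.0, 0.275, 0.0], [0.0, 0.275, 0.0]]
```

View pics/w20.png

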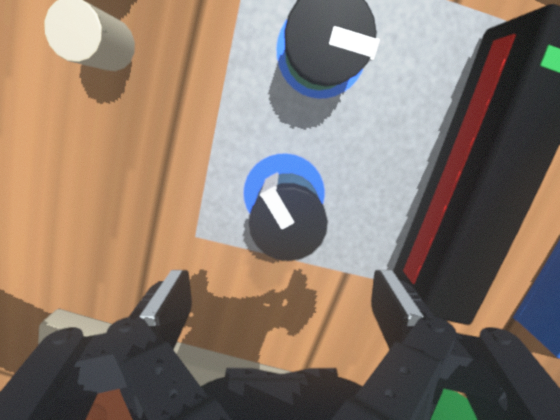

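apply_moves:
  twist:
    - [-0.019,0.01,-0.02]
    - [0,0,0]
    - [0,0,0]
    - [0,0,0]
    - [0,0,0]
  offset:
    - [0.03,0.45,-0.01]
    - [0,0.3,0]
    - [0,0.2,0]
    - [0,0.06,0]
    - [0,0,0]
  gripper: [1,1,1,1,1]

```text
time: 40.78
ee_pos: [545.5, -425.7, 23.1]
tool_rot: [-89.8, -0.0, 17.4]
wrist_force: [-0.1, -1.0, -0.2]
grip_width: 85.1
```

```bash
python3 - <<'E'
from plan import *
st(); plan([(543.8,-432,19,17)])
E
```

```text
t 40.77 p [ 545.5 -425.7   23.1] rot [-8.977e+01 -4.000e-02  1.738e+01] F [-0.1 -1.  -0.2] g 85.1 q [ 58.  38. -33.  87.  22.  62.  37.]
1
twist [[-0.008, 0.013, 0.001]]
offset [[-0.035, 0.041, -0.055]]
```

apply_moves:
  twist:
    - [-0.01,0.01,0]
    - [0,0,0]
    - [0,0,0]
    - [0,0,0]
    - [0,0,0]
    - [0,0,0]
    - [0,0,0]
  offset:
    - [-0.035,0.03,-0.055]
    - [0,0.01,0]
    - [0,0,0]
    - [0,0,0]
    - [0,0,0]
    - [0,0,0]
    - [0,0,0]
  gripper: [1,1,0,0,0,0,0]

```text
time: 41.65
ee_pos: [545.2, -433.7, 22.3]
tool_rot: [-90.3, -0.2, 17.0]
wrist_force: [-0.3, 0.2, -0.3]
grip_width: 54.8
```

apply_moves:
  twist:
    - [0,0,0]
    - [0,0,0]
  offset:
    - [0,-0.06,0]
    - [0,0,0]
  gripper: [0,0]

```text
time: 41.9
ee_pos: [544.9, -433.4, 28.2]
tool_rot: [-90.3, -0.2, 17.0]
wrist_force: [0.3, 0.2, -2.1]
grip_width: 54.9
```

apply_moves:
  twist:
    - [0,0.25,0]
    - [0,0.25,0]
    - [0,0.25,0]
    - [0,0.25,0]
    - [0,0.25,0]
    - [0,0.25,0]
    - [0,0.25,0]
    - [0,0.25,0]
    - [0,0.25,0]
    - [0,0.25,0]
    - [0,0.25,0]
    - [0,0.25,0]
    - [0,0.25,0]
    - [0,0.25,0]
    - [0,0.25,0]
    - [0,0.25,0]
    - [0,0,0]
  offset:
    - [0,0,0]
    - [0,0,0]
    - [0,0,0]
    - [0,0,0]
    - [0,0,0]
    - [0,0,0]
    - [0,0,0]
    - [0,0,0]
    - [0,0,0]
    - [0,0,0]
    - [0,0,0]
    - [0,0,0]
    - [0,0,0]
    - [0,0,0]
    - [0,0,0]
    - [0,0,0]
    - [0,0,0]
  gripper: [0,0,0,0,0,0,0,0,0,0,0,0,0,0,0,0,0]

```text
time: 44.02
ee_pos: [543.3, -429.6, 24.9]
tool_rot: [-90.1, 0.1, -106.8]
wrist_force: [0.3, 0.6, -3.5]
grip_width: 55.1
```

```bash
python3 - <<'E'
from plan import *
st(); snap('wrist','w21.png')
E
```

```text
t 44.02 p [ 543.3 -429.6   24.9] rot [ -90.05    0.11 -106.75] F [ 0.3  0.6 -3.5] g 55.1 q [ 40.  34.  -8.  88.   5.  58. -76.]
```

View pics/w21.png

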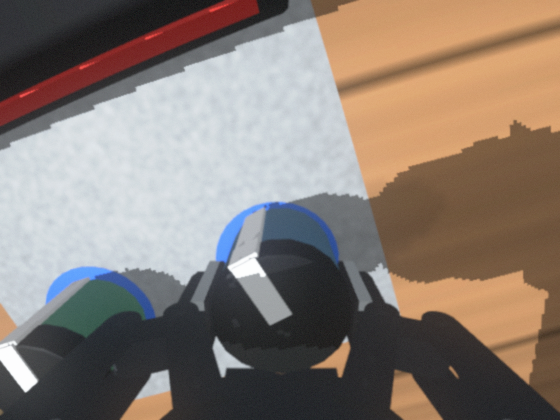

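```bash
python3 - <<'E'
from plan import *
plan([(539.8,-428.1,27,-116.3)],astep=6)
E
```

```text
2
twist [[0.001, 0.161, -0.002], [0.001, 0.161, -0.002]]
offset [[-0.002, -0.011, -0.019], [-0.001, -0.01, -0.018]]
```

apply_moves:
  twist:
    - [0,0.16,0]
    - [0,0.16,0]
    - [0,0,0]
  offset:
    - [0,-0.01,-0.02]
    - [0,-0.01,-0.02]
    - [0,0,0]
  gripper: [0,0,0]

```text
time: 44.45
ee_pos: [539.3, -427.9, 26.6]
tool_rot: [-90.1, 0.1, -115.9]
wrist_force: [0.4, 0.1, -3.5]
grip_width: 54.5
```

```bash
python3 - <<'E'
from plan import *
st();plan([(539.8,-428.1,26,-116.3)],astep=6)
E
```

```text
t 44.45 p [ 539.3 -427.9   26.6] rot [ -90.11    0.13 -115.93] F [ 0.4  0.1 -3.5] g 54.5 q [ 39.  33.  -6.  89.   4.  58. -84.]
1
twist [[0.004, 0.012, -0.004]]
offset [[0.0, 0.005, 0.006]]
```

Grasped at z 22.3, so lower about 4.5 mm.

apply_moves:
  twist:
    - [0,0.012,0]
    - [0,0,0]
  offset:
    - [0,0.03,0.005]
    - [0,0.01,0]
  gripper: [0,0]

```text
time: 44.7
ee_pos: [539.9, -428.1, 22.3]
tool_rot: [-90.1, 0.1, -116.0]
wrist_force: [-2.0, 2.9, 3.3]
grip_width: 54.9
```

apply_moves:
  twist:
    - [0,0,0]
  offset:
    - [0,0.01,0]
  gripper: [0]

```text
time: 44.82
ee_pos: [539.9, -428.1, 22.2]
tool_rot: [-90.1, 0.1, -116.0]
wrist_force: [-5.0, 3.4, 14.0]
grip_width: 54.7
```

apply_moves:
  twist:
    - [0,0,0]
    - [0,0,0]
    - [0,0,0]
    - [0,0,0]
    - [0,0,0]
    - [0,0,0]
    - [0,0,0]
  offset:
    - [0,0,0]
    - [0,0,0]
    - [0,0,0]
    - [0,-0.3,0]
    - [0,-0.5,0]
    - [0,-0.5,0]
    - [0,0,0]
  gripper: [1,1,1,1,1,1,1]

```text
time: 45.7
ee_pos: [540.3, -428.8, 155.8]
tool_rot: [-90.1, 0.1, -115.8]
wrist_force: [0.2, -0.7, 0.1]
grip_width: 85.4
```

```bash
python3 - <<'E'
from wj import *
st(); c,_=snap('wrist','w22.png'); wj('w22.png',c,vmax=420,x0=0,x1=400); plan([(440,-100,260,-30)])
E
```

```text
t 45.7 p [ 540.3 -428.8  155.8] rot [ -90.07    0.14 -115.84] F [ 0.2 -0.7  0.1] g 85.4 q [ 39.  27.  -6.  83.   3.  71. -83.]
disc 2522 (array([ 538.23317358, -427.24817165]), np.float64(0.3660121233159832))
stripe 714 [178. 136.] [ 629.2 -387.3] [6.7 7.8] dir -155.2
stripe 983 [ 84. 175.] [ 637.  -304.8] [ 6.2 14.6] dir 75.9
stripe 4379 [271. 197.] [ 556.9 -427.8] [10.3 29.8] dir -176.4
stripe 1691 [ 78. 189.] [ 629.8 -293.7] [10.4 15.4] dir 117.6
stripe 875 [  3. 252.] [ 614.3 -197.1] [ 7.5 13.3] dir 139.6
stripe 3506 [148. 266.] [ 548.6 -307.6] [10.6 30.2] dir -177.5
9
twist [[0.0, -0.318, -0.001], [0.0, -0.318, -0.001], [0.0, -0.318, -0.001], [0.0, -0.318, -0.002], [0.0, -0.318, -0.002], [0.001, -0.318, -0.002], [0.001, -0.318, -0.001], [0.0, -0.318, -0.001], [0.001, -0.317, -0.002]]
offset [[-0.28, -0.117, -0.259], [-0.319, -0.117, -0.209], [-0.349, -0.117, -0.153], [-0.37, -0.117, -0.093], [-0.38, -0.117, -0.03], [-0.38, -0.118, 0.033], [-0.369, -0.118, 0.096], [-0.347, -0.118, 0.156], [-0.317, -0.119, 0.211]]
```

View pics/w22.png

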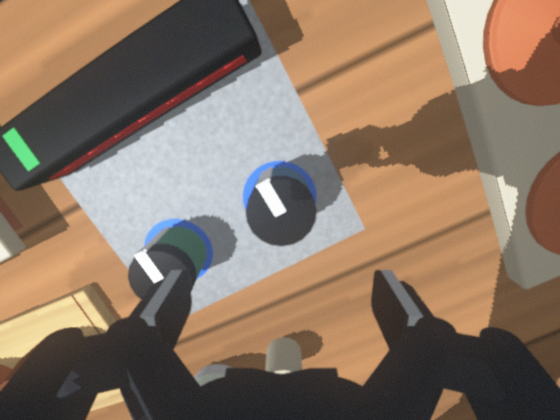

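```bash
python3 - <<'E'
from plan import *
plan([(540,-429,210,-110),(300,-600,240,-67)])
E
```

```text
8
twist [[0.005, -0.097, -0.003], [0.004, -0.098, -0.003], [0.0, -0.239, 0.0], [0.0, -0.239, 0.0], [0.0, -0.239, 0.0], [0.0, -0.239, 0.0], [0.0, -0.238, 0.0], [0.0, -0.239, -0.001]]
offset [[0.002, -0.284, 0.004], [0.002, -0.285, 0.005], [0.405, -0.05, -0.279], [0.367, -0.05, -0.327], [0.323, -0.05, -0.37], [0.274, -0.05, -0.407], [0.221, -0.05, -0.438], [0.165, -0.05, -0.463]]
```

apply_moves:
  twist:
    - [0,-0.1,0]
    - [0,-0.1,0]
    - [0,-0.24,0]
    - [0,-0.24,0]
    - [0,-0.24,0]
    - [0,-0.24,0]
    - [0,-0.24,0]
    - [0,-0.24,0]
    - [0,0,0]
  offset:
    - [0,-0.28,0]
    - [0,-0.28,0]
    - [0.4,-0.05,-0.28]
    - [0.37,-0.05,-0.33]
    - [0.32,-0.05,-0.37]
    - [0.27,-0.05,-0.41]
    - [0.22,-0.05,-0.44]
    - [0.16,-0.05,-0.46]
    - [0,0,0]
  gripper: [1,1,1,1,1,1,1,1,1]

```text
time: 46.88
ee_pos: [291.8, -603.3, 225.9]
tool_rot: [-90.4, 1.5, -64.8]
wrist_force: [0.3, 0.2, 1.0]
grip_width: 85.6
```

```bash
python3 - <<'E'
from wj import *
st(); snap('top','t23.png'); snap('side','s23.png'); jars('t23.png')
im=cv2.imread('pics/t23.png'); cv2.imwrite('pics/c23.png',cv2.resize(im[150:270,360:480],(600,600),interpolation=cv2.INTER_CUBIC))
E
```

```text
t 46.88 p [ 291.8 -603.3  225.9] rot [-90.4    1.46 -64.78] F [0.3 0.2 1. ] g 85.6 q [66. 23. -8. 79.  3. 79. -7.]
disc (array([ 539.36624086, -429.21422623]), np.float64(1.0517745731153736))
disc (array([ 533.33864498, -309.13093396]), np.float64(1.077288588886137))
cap 14308 (array([ 538.91921045, -428.11720071]), np.float64(2.357810099878444))
cap 14379 (array([ 530.88195382, -307.70321811]), np.float64(2.1173894889511575))
stripe 1728 [ 556.8 -429.4] [ 9.9 29.4] dir -176.2
stripe 1820 [ 548.6 -308.9] [ 9.8 30.1] dir -176.7
pad [ 458.85608072 -252.31648578] [ 470.80440052 -491.57579267] [ 691.59015625 -241.86082527] bottom 2.85890677181348 left 2.572303501958639
```

View pics/t23.png

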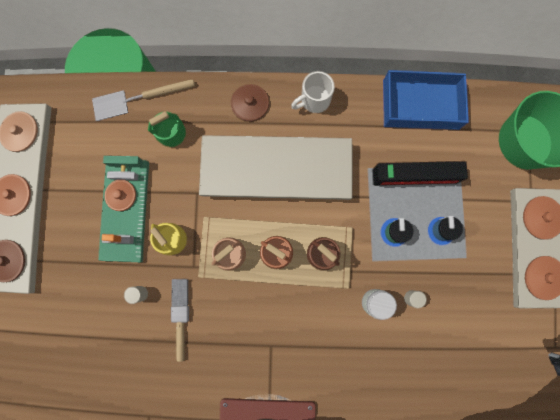

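View pics/c23.png

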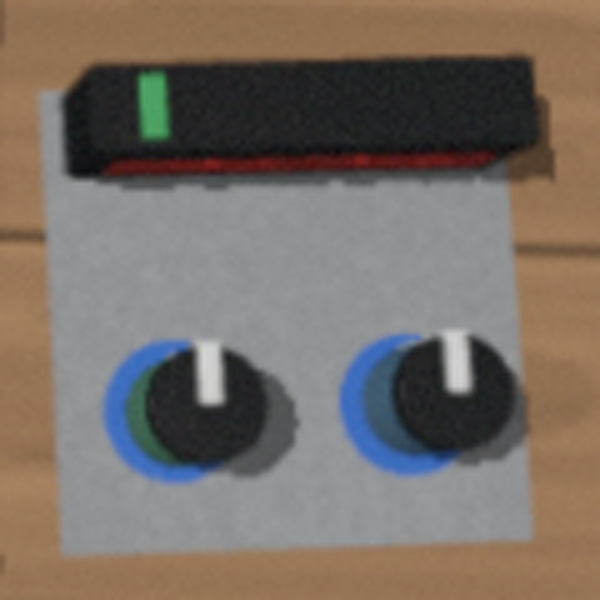

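View pics/s23.png

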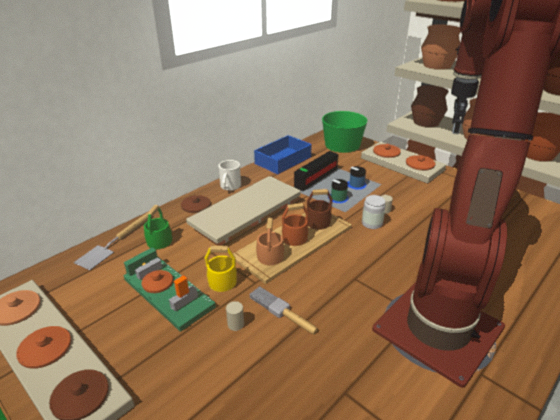

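```bash
python3 - <<'E'
from wj import *
c=bot.calibration('top')
for f in ['top0.png','t23.png']:
    im=cv2.imread('pics/'+f); h=cv2.cvtColor(im,cv2.COLOR_BGR2HSV).astype(int)
    m=np.zeros(h.shape[:2],bool); m[222:248,96:120]=1; m&=(h[...,0]>10)&(h[...,0]<18)&(h[...,1]>115)&(h[...,2]>200)
    ys,xs=np.nonzero(m); print('tab',len(xs),plane(c,xs.mean(),ys.mean(),100).round(1))
for n,p in dict(p2=(229,255),p0=(277,253),p1=(323,254)).items(): print(n,plane(c,*p,80).round(1))
a=cv2.imread('pics/top0.png').astype(int);b=cv2.imread('pics/t23.png').astype(int)
for n,(u,v,w) in dict(tin=(380,305,22),prop=(417,300,10),prop2=(136,295,14),yellow=(168,238,20),green=(168,130,20)).items():
    print(n,np.abs(a-b)[v-w:v+w,u-w:u+w].mean().round(1))
E
```

```text
tab 54 [509.2 378.8 100. ]
tab 56 [495.5 378.7 100. ]
p2 [463.5  94.7  80. ]
p0 [471.1 -15.9  80. ]
p1 [ 471.5 -121.6   80. ]
tin 1.5
prop 1.5
prop2 1.6
yellow 2.2
green 2.1
```

```bash
python3 -c "
from h import *
print(bot.sign_off())"
```

```text
the job is handed in; nothing more can be done
None
```

The whole batch is booked in and handed in at about 47 s.

- **Gauge:** I slid the jaw shut on the lid, held it about 1.5 s, then slid it back to its open stop. The 65.0 mm travel back to the stop means the anvil was pushed back about 5.0 mm. The top camera put the push at about 4.5–5.5 mm and the force rise at roughly 4–5 N. After release the orange tab is still at the stop and the lid is on the bed.
- **Pots:** All three were on the stand, and all three now stand upright on the ware board at y of about 95, −16 and −122 mm. The sand-coloured one was knocked about 25 mm towards the board's end after I placed it, so I gripped it again and moved it back inward.
- **Jars:** Both stand on their discs with their stripes 0.4–0.9° from the scanner's direction (about 2.9°) in the last top view. Their centres are within about 2–2.5 mm of the disc centres. For the blue jar the two readings disagree slightly: its cap looks centred to about 1 mm, but its stripe suggests about 2 mm too far towards the scanner.
- **Left alone:** In before-and-after pictures the tin, both props and the green and yellow look-alikes show no change.

I saw no slip of the grip, and none of my last checks failed.

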